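Fetch the sample tin from behind the jars and slide it into the reader

ROBOT

A 6-joint arm with a two-finger parallel gripper is mounted at the origin on the work surface. World frame = base frame: x ahead of the robot, y to its left, z up, the work surface at z = 0. Lengths are in mm, angles in rad, forces in N, time in s.
With the tool pointing down it reaches from about 250 to 800 mm from the base axis. Payload 3.9 kg.
Tool frame: the origin (TCP) lies between the finger pads; the fingertips stand 22 mm ahead of it and the grasp point (between the pads) lies 3 mm ahead of it (bot.tip_extent is the distance from the TCP to the fingertips, in mm); x points along the fingers, y is the direction in which the jaws open and shut, and the axes are right-handed (so a half turn about x gives the same grasp; the last joint's range is limited). The gripper opens to 85 mm and grips with 20 to 120 N. Pads are 22 mm wide; open, the fingers measure 114 mm over their backs; the gripper's body (76 mm by 85 mm) begins 54 mm behind the grasp point. The pads swing forward as they close: fully open they stand 13 mm farther back than shut.
Start: joints at [-1.307, 0.26, -0.138, 1.173, 0, 1.571], TCP at [136.89, -506.83, 253.304] pointing down, gripper open.
Joint ranges: [-2.78, 2.78], [-0.83, 1.72], [-1.28, 1.37], [-1.9, 2.12], [-1.57, 1.48], [-3.14, 3.14]. Speed limits (rad/s): [2.57, 2.57, 3.14, 3.14, 3.14, 3.14].

INTERFACE

Orientations are given as a unit quaternion [w, x, y, z].
In Python, from plant import state, optics, workorder, bot gives the robot as it stands.
- The arm moves only by the shell command python3 -m handwheel 'ROWS' [FORCE]. ROWS is JSON, a list of rows, each a list of 7 numbers: the opening, from 0 (shut) to 1 (fully open), then the shift along the tool's x, y, z in mm, then the turn, a rotation vector about the tool's x, y, z in rad. In form: [[claw, tx, ty, tz, rx, ry, rz], ...]. A call has 1 to 20 rows; each row is the pose to reach, as a shift and turn from the pose measured when the call began, along the tool's axes at that moment; what a row does not reach only later rows make up. A row lasts 1/8 s, in which the tool goes at most 62.5 mm and 10.7 degrees, less where a joint would pass 70% of its speed; a pose out of reach is approached as far as the arm can. A call with a gripper value outside its range is refused whole. The fingers move at their own pace and stop on an object; FORCE is the grip in N (left out, the last holds). Time passes only in rows, so rows that repeat a pose let the fingers close. It gives the time, the measured TCP pose, the force and the opening at its end, in the units of the state.
- state(): the state, without advancing time (a new reading comes with each control period).
- optics.capture(name): name is "scene" or "top"; returns the picture (384x512x3 uint8, blue, green, red); there is no depth.
- optics.calibration(name): a dict with "fx", "fy", "cx", "cy" (pixels), "k1" (the pictures are not rectified: a ray, as slopes to the right and down, at radius r is drawn at 1 + k1 r^2 times it, then the intrinsics apply), "world_to_cam" (4x4, takes a point from world to camera coordinates). Camera axes: x right, y down, z forward; pixel columns grow to the right and rows downward; lengths in mm; the calibration is good to about 2 mm. A picture is of the moment at which its call begins. calibration takes no time and is no camera call.
- workorder.sign_off(): hands the job in, once; it reports no verdict.
The state is a dict: "time": time; "joint_pos": joint angles; "joint_velocities": joint speeds; "tau": joint torques, N m; "eef_pos": TCP position; "tcp_rot": TCP orientation; "force": force on the tool from outside, world axes, zero at the start; "wrist_torque": the same for the moment, N m; "width": opening from 0.0 (shut) to 1.0 (fully open).
Only numpy, scipy, OpenCV 4.12 (cv2) and the standard library are available. Lean on these libraries where they do the work, as an engineer would, in place of code of your own. Each camera call takes 0.05 s, during which the arm holds its last target.

TASK

Lift the tall jar, the squat jar and the steel beaker out of the wire basket and stand all three upright on the black mat. With them out of the way, take the flat dark metal tin from the back of the basket, set it down in front of the reader and slide it lengthwise under the low hood until it stops. Only then put the two jars and the beaker back in the basket, each upright exactly where it stood before; leave the small pot in the basket, the screw ring and the spare cap where they are.

Things in the scene. Friction and masses are not known exactly. Their poses are not given: they have to be found in the camera images.
- tall_jar: Tall closed, empty glass jar, upright: 100 mm high, body 52 mm across, white screw cap 54 mm across forming its top 22 mm. The tallest thing in the basket. Origin: centre of its underside, z up along its axis. About 0.25 kg. It stands in the front row of the basket (the row of three nearer the robot), in any of the three places.
- squat_jar: Squat closed, empty glass jar, upright: 75 mm high, 66 mm across, white screw cap also 66 mm across forming its top 20 mm. Origin: centre of its underside, z up. About 0.22 kg. In the front row of the basket.
- beaker: Open stainless steel beaker without handle, upright: 85 mm high, 54 mm across at the rim and slightly narrower towards the foot, wall 3 mm. Origin: centre of its underside, z up. About 0.18 kg. In the front row of the basket.
- tin: Flat closed dark metal tin, a plain box 96 mm long (its x), 60 wide (its y), 28 high, alike both ways round. Origin: centre of its underside. 0.2 kg. Lies in the basket 10 to 25 mm behind the three vessels, long side along their row, so fingers do not fit in front of it until they are gone; gripped across its 60 mm width. Slides freely on the bench.
- pot: Small capped specimen pot, 40 mm high, 40 mm across, in a back corner of the basket beyond the end of the tin (about 35 mm or more from it). Not part of the job: leave it where it is. Origin: centre of its underside.
- basket: Fixed white wire basket, open on top: 220 mm (its x, away from the robot) by 260 mm (its y), rim 45 mm above the bench, walls 4 mm. Contents stand on its flat wire floor, 6 mm above the bench. Origin: its centre at bench height. The vessels stand in a row along y, 78 mm apart, 28 mm on the robot's side of the centre; the tin about 50 mm beyond it.
- mat: Fixed black rubber mat on the bench, 200 mm (its x axis) by 180 mm (its y axis), 3 mm thick, empty at the start. The side area for the vessels. Origin: its centre, at bench height, z up.
- reader: Fixed reader: low hood over a channel open to the robot. Origin: middle of hood's front edge, at bench height; x points into the channel. Hood 150 mm wide, underside 42, top 54 mm high; 84 mm high from 85 mm behind its edge. Channel: 72 mm wide (mouth about 88), floor is the bench (z = 0), solid stop 74 mm behind the edge; tin home: its centre 26 mm behind the edge, 22 mm of it still showing.
- screw_ring: Loose flat steel screw ring for a jar, 68 mm across, 14 mm high, lying on the bench on the robot's side of the work. Leave it where it is. Origin: centre of its underside.
- spare_cap: Loose white jar cap, 60 mm across, 18 mm high, lying on the bench on the robot's side of the work. Leave it where it is. Origin: centre of its underside.
Things that resemble listed ones, but are neither listed nor needed, are in the scene too. Leave any orange or purple look-alike of the beaker alone.

How it is judged:
By the outcome, as a careful person would: the job done as asked, in the order asked, and still so for the second after the job is handed in, with the robot touching nothing.
It also fails if it takes over 144 s, if anything falls off the work surface, if the arm or the gripper's body presses on something with over 40 N, if the wrist force passes 120 N, or if a joint passes its speed limit or range.

## Working session

There is one attempt and no reset: what is moved stays moved. The work goes in short steps, Python scripts to look and compute and a shell command to move; the robot and the scene stay as the last step left them, time stands still between calls to the robot, and variables do not carry over. Pictures are saved under pics/ and viewed, and the job is handed in when it is done.

```bash
ls; mkdir -p pics
python3 - <<'E'
from plant import state, optics, workorder, bot
import cv2
print(state())
for n in("scene","top"):
    im=optics.capture(n); cv2.imwrite(f"pics/{n}0.png",im); print(n,optics.calibration(n))
print(bot.tip_extent)
E
```

```text
pics
{'time': 0.0, 'joint_pos': array([-1.30697172e+00,  2.60669287e-01, -1.39386639e-01,  1.17268201e+00,
        1.88400215e-06,  1.57080513e+00]), 'joint_velocities': array([-2.83745041e-04,  1.12363613e-03, -3.38294461e-05, -3.62071718e-06,
        5.39977744e-04, -4.77539244e-04]), 'tau': array([-4.21547957e-04, -4.05675530e+01,  2.53923154e+01,  1.87478936e-02,
       -1.33360766e-05,  1.00257147e-06]), 'eef_pos': array([ 136.74057759, -506.21756402,  252.46592692]), 'tcp_rot': array([-0.09232209, -0.70087401, -0.09368326,  0.70105328]), 'force': array([-0.01681989, -0.45757801,  0.5326048 ]), 'wrist_torque': array([ 0.03095465, -0.02096206, -0.01310194]), 'width': 0.9982114926616271}
scene {'fx': 484.2440685130306, 'fy': 484.2440685130306, 'cx': 256.6406367977108, 'cy': 193.93737846754547, 'k1': -0.09094213417532321, 'world_to_cam': array([[ 7.50478451e-01,  6.60711295e-01, -1.55781584e-02,
        -3.71304743e+02],
       [ 5.36863062e-01, -6.23211666e-01, -5.68669740e-01,
        -2.41274914e+02],
       [-3.85435010e-01,  4.18411048e-01, -8.22418414e-01,
         1.39898299e+03],
       [ 0.00000000e+00,  0.00000000e+00,  0.00000000e+00,
         1.00000000e+00]])}
top {'fx': 353.578425200927, 'fy': 353.578425200927, 'cx': 252.28341448223122, 'cy': 190.05991150008836, 'k1': -0.008112735816113197, 'world_to_cam': array([[-4.30758101e-03, -9.99702477e-01, -2.40083595e-02,
         2.17677706e+01],
       [-9.97916668e-01,  5.84290522e-03, -6.42509512e-02,
         4.82278662e+02],
       [ 6.43721137e-02,  2.36815760e-02, -9.97644934e-01,
         9.72042193e+02],
       [ 0.00000000e+00,  0.00000000e+00,  0.00000000e+00,
         1.00000000e+00]])}
22.0
```

View pics/scene0.png

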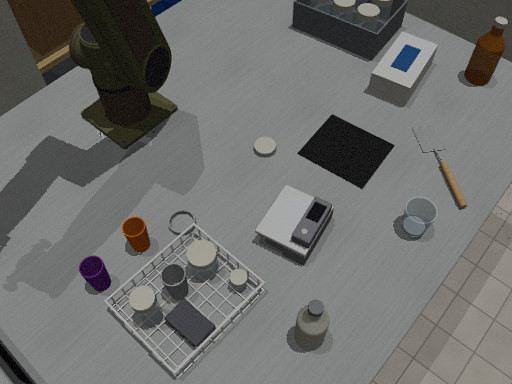

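View pics/top0.png

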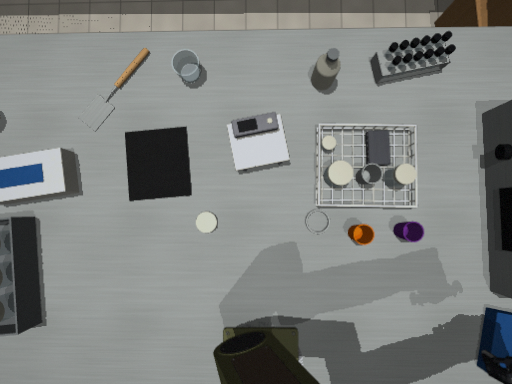

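```bash
cat > h.py <<'E'
import numpy as np, cv2
from plant import state, optics, workorder, bot
C={n:optics.calibration(n) for n in("scene","top")}
def ray(n,u,v):
    c=C[n]; a=np.array([(u-c['cx'])/c['fx'],(v-c['cy'])/c['fy']]); s=a.copy()
    for _ in range(20): s=a/(1+c['k1']*(s@s))
    T=c['world_to_cam'];R=T[:3,:3]
    o=-R.T@T[:3,3]; d=R.T@np.array([s[0],s[1],1]); return o,d/np.linalg.norm(d)
def onz(n,u,v,z):
    o,d=ray(n,u,v); return o+d*(z-o[2])/d[2]
def tri(ps,pt):
    o1,d1=ray("scene",*ps);o2,d2=ray("top",*pt)
    A=np.stack([d1,-d2],1); t=np.linalg.lstsq(A,o2-o1,rcond=None)[0]
    a=o1+d1*t[0];b=o2+d2*t[1]; return (a+b)/2,np.linalg.norm(a-b)
def proj(n,p):
    c=C[n];q=c['world_to_cam']@np.append(p,1);s=q[:2]/q[2];s=s*(1+c['k1']*(s@s))
    return np.array([c['fx']*s[0]+c['cx'],c['fy']*s[1]+c['cy']])
def crop(im,x,y,w,h,k,name):
    cv2.imwrite("pics/"+name,cv2.resize(im[y:y+h,x:x+w],None,fx=k,fy=k,interpolation=cv2.INTER_CUBIC))
E
python3 - <<'E'
from h import *
s=cv2.imread("pics/scene0.png");t=cv2.imread("pics/top0.png")
crop(s,80,200,200,150,4,"s_bask.png");crop(t,300,110,150,110,5,"t_bask.png")
crop(t,110,100,200,110,4,"t_rd.png");crop(s,240,100,160,170,3,"s_rd.png")
E
```

```text
(no output)
```

View pics/s_bask.png

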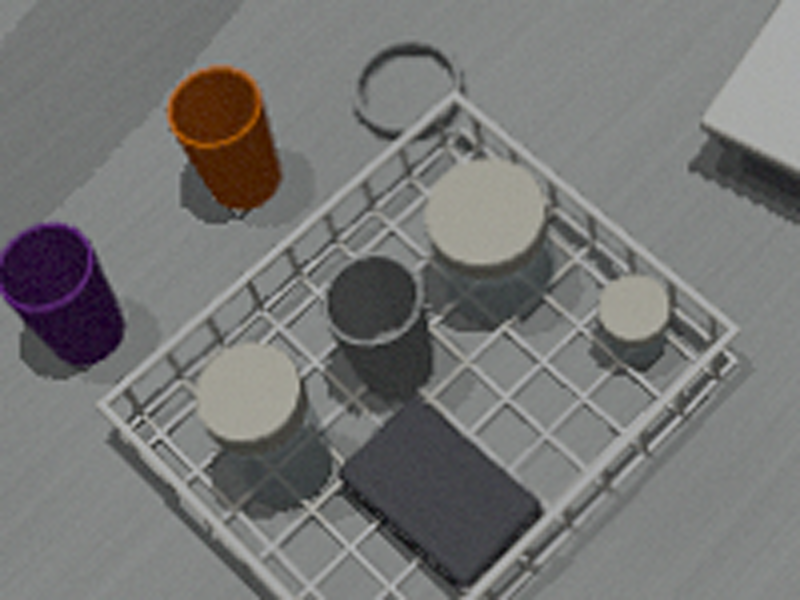

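View pics/t_bask.png

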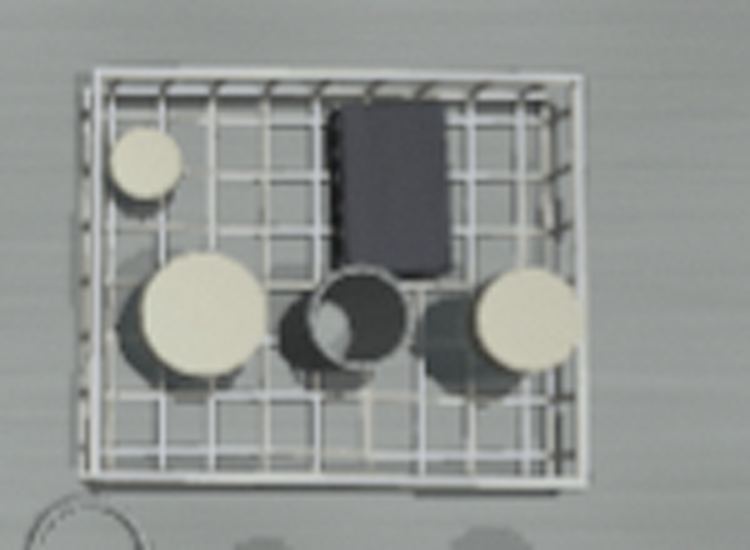

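View pics/t_rd.png

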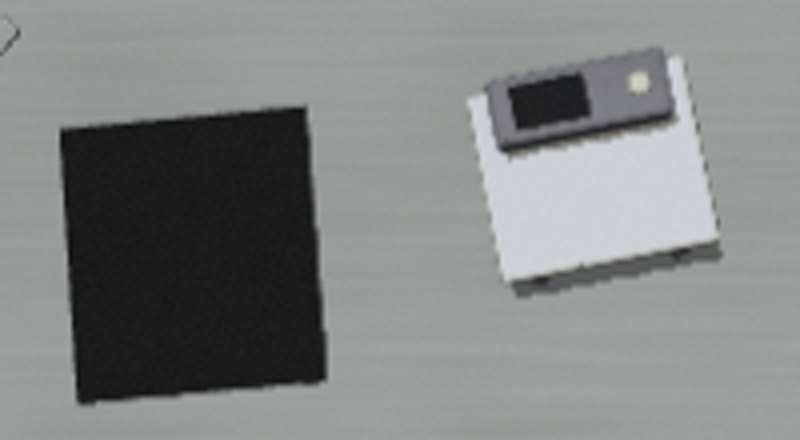

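View pics/s_rd.png

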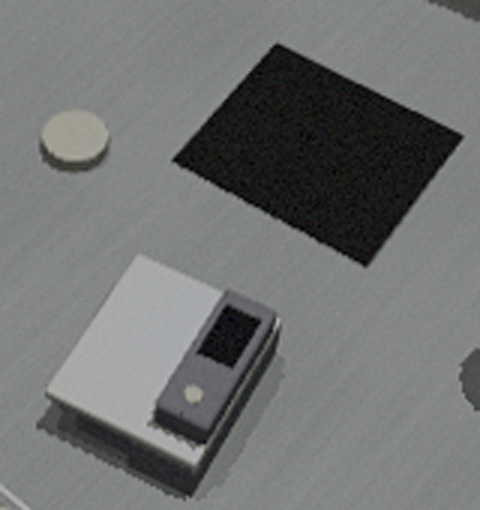

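Run:
```python
from h import *
for n in("scene","top"):
    im=cv2.imread(f"pics/{n}0.png").astype(int)
    b,g,r=im[...,0],im[...,1],im[...,2]
    m=((r-b>10)&(r>130)&(r-b<60)).astype(np.uint8)
    k,l,st,ce=cv2.connectedComponentsWithStats(m)
    for i in range(1,k):
        if st[i,4]>40:
            ct=cv2.findContours((l==i).astype(np.uint8),0,1)[0][0]
            e=cv2.fitEllipse(ct); print(n,st[i],ce[i].round(1),np.round(e[0],1),np.round(e[1],1))
    m=(im.max(2)<45).astype(np.uint8)
    m=cv2.morphologyEx(m,cv2.MORPH_OPEN,np.ones((3,3)))
    k,l,st,ce=cv2.connectedComponentsWithStats(m)
    for i in range(1,k):
        if st[i,4]>60:
            ct=cv2.findContours((l==i).astype(np.uint8),0,1)[0][0]
            print(n,'dark',st[i],ce[i].round(1),[ [round(float(v),1) for v in p] for p in cv2.boxPoints(cv2.minAreaRect(ct))])
    # tin colour
    print(im[300 if n=="top" else 322, 190], im[148,377] if n=="top" else im[322,190])
```

```text
scene [334   0  21   7 102] [344.6   2.3] [344.8   2.4] [ 5.9 21.5]
scene [358   3  22  13 199] [368.3   9.3] [368.2   9.3] [11.8 20.9]
scene [496  17  11   7  51] [501.   20.1] [501.1  20.1] [ 5.5 10.7]
scene [ 37  46  31  23 151] [52.5 56.7] [51.4 57.5] [ 4.9 42.2]
scene [254 137  22  16 231] [264.6 144.9] [264.7 144.9] [14.8 20.4]
scene [492 184  20  36 338] [504.3 204.2] [503.8 204.7] [14.7 35.3]
scene [187 240  29  26 525] [200.9 252.3] [201.  252.6] [24.6 28.5]
scene [ 452  241   60  110 2363] [485.8 301.2] [486.9 294.8] [ 34.  111.8]
scene [456 260  16  10  56] [463.2 264.5] [463.3 264.7] [ 7.8 13.1]
scene [443 267  15  22 110] [450.5 279.5] [450.8 279.8] [11.2 19.7]
scene [230 269  17  16 199] [238.  276.3] [237.9 276.4] [14.9 16.4]
scene [129 286  26  24 430] [141.7 297.4] [141.6 297.5] [22.  25.7]
scene [496 292  16  38 300] [506.1 313.5] [505.7 314.5] [14.2 37.7]
scene [424 305  22  18 153] [433.8 312.9] [433.8 312.5] [14.9 19.7]
scene [ 476  321   36   56 1077] [497.4 347.9] [497.1 348.5] [33.8 50.5]
scene [430 337  43  47 996] [451.  360.5] [450.9 360.5] [31.6 46. ]
scen
[... 2279 characters left out ...]
, 199.9]]
top dark [494 144  18  17 276] [502.9 152. ] [[494.0, 144.0], [511.0, 144.0], [511.0, 160.0], [494.0, 160.0]]
top dark [498 187  14  65 789] [505.3 217.6] [[498.0, 187.0], [511.0, 187.0], [511.0, 251.0], [498.0, 251.0]]
top dark [  12  218   30  114 2604] [ 25.9 272.7] [[10.6, 218.1], [34.5, 216.6], [41.6, 329.7], [17.7, 331.2]]
top dark [ 478  309   34   75 1174] [492.7 352.6] [[478.0, 309.0], [511.0, 309.0], [511.0, 383.0], [478.0, 383.0]]
top dark [  0 325  15   8 111] [  7.  328.5] [[-0.0, 325.0], [14.0, 325.0], [14.0, 332.0], [0.0, 332.0]]
top dark [ 214  327  104   57 3974] [258.5 359.4] [[214.0, 327.0], [317.0, 327.0], [317.0, 383.0], [214.0, 383.0]]
[154 158 153] [81 75 75]
```

Run:
```python
from h import *
sc=lambda u,v:(80+u/4-.375,200+v/4-.375); tc=lambda u,v:(300+u/5-.4,110+v/5-.4)
P=lambda n,a,b:print(n,tri(a,b)[0].round(1),round(tri(a,b)[1],1))
P('squat',(201,252.6),(340.2,172.4)); P('tall',(141.6,297.5),(405.5,173.4)); P('pot',(237.9,276.4),(328.6,142.3)); P('cap',(264.7,144.9),(204.5,222))
P('beaker',sc(374,301),tc(360,316))
# tin
for n in("scene","top"):
    im=cv2.imread(f"pics/{n}0.png").astype(int); b,g,r=im[...,0],im[...,1],im[...,2]
    m=((b-r>2)&(b<100)&(b>55)).astype(np.uint8)
    m=cv2.morphologyEx(m,cv2.MORPH_OPEN,np.ones((3,3)))
    k,l,st,ce=cv2.connectedComponentsWithStats(m)
    for i in range(1,k):
        if st[i,4]>150:
            ct=cv2.findContours((l==i).astype(np.uint8),0,1)[0][0]
            print(n,st[i],ce[i].round(1),[ [round(float(v),1) for v in p] for p in cv2.boxPoints(cv2.minAreaRect(ct))])
# basket rim corners
cs=[((455,92),None)]
P('B nearleft',sc(455,95),tc(92,480)); P('B farleft',sc(733,328),tc(100,73)); P('B nearright',sc(103,403),tc(582,486))
```

```text
squat [ 523.  -212.    78.9] 0.4
tall [ 516.5 -370.2  105. ] 0.1
pot [ 609.3 -190.1   44.7] 0.8
cap [392.6 152.   12.2] 3.9
beaker [ 520.4 -290.3   88.4] 0.3
scene [314   0  19  14 158] [324.2   6.8] [[314.0, 0.0], [332.0, 0.0], [332.0, 13.0], [314.0, 13.0]]
scene [342   8  47  24 378] [364.7  21. ] [[340.4, 23.9], [344.6, 5.4], [389.5, 15.6], [385.3, 34.0]]
scene [191 262  28  17 198] [206.4 271.1] [[190.0, 269.9], [217.1, 261.3], [221.1, 273.8], [194.0, 282.5]]
scene [168 300  45  45 989] [189.6 321.6] [[163.9, 317.6], [182.6, 296.6], [214.3, 324.9], [195.7, 345.8]]
scene [138 309  24  15 206] [151.8 316.5] [[138.0, 309.0], [161.0, 309.0], [161.0, 323.0], [138.0, 323.0]]
top [368 130  22  35 697] [378.7 146.7] [[368.0, 130.0], [389.0, 130.0], [389.0, 164.0], [368.0, 164.0]]
top [  0 222  15 103 885] [  6.1 276.5] [[-0.0, 222.0], [14.0, 222.0], [14.0, 324.0], [0.0, 324.0]]
top [492 323  17  34 342] [498.6 342.8] [[492.0, 323.0], [508.0, 323.0], [508.0, 356.0], [492.0, 356.0]]
B nearleft [ 437.8 -158.5   41.7] 0.5
B farleft [ 659.  -165.5   48.3] 0.3
B nearright [ 433.5 -419.2   44.8] 1.4
```

```bash
cat >> h.py <<'E'
from scipy.spatial.transform import Rotation as Ro
def Rw(q): return Ro.from_quat([q[1],q[2],q[3],q[0]])
def go(p,yaw):
    """deltas in tool axes to TCP p, tool down, jaw axis (tool y) at world angle yaw (mod pi, nearest)"""
    s=state(); R=Rw(s['tcp_rot']); d=R.inv().apply(np.array(p)-s['eef_pos'])
    best=None
    for k in (-1,0,1):
        a=yaw+k*np.pi; y=np.array([np.cos(a),np.sin(a),0]); x=np.array([0,0,-1.]); z=np.cross(x,y)
        rv=(R.inv()*Ro.from_matrix(np.stack([x,y,z],1))).as_rotvec()
        if best is None or np.linalg.norm(rv)<np.linalg.norm(best): best=rv
    print('now',s['eef_pos'].round(1),'t',round(s['time'],2),'F',s['force'].round(1),'w',round(s['width'],3),'q6',s['joint_pos'].round(2))
    print('shift',d.round(1),'rot',best.round(3))
E
python3 - <<'E'
from h import *
P=lambda n,a,b:print(n,tri(a,b)[0].round(1),round(tri(a,b)[1],1))
print([a for a in dir(bot) if a[0]!='_'])
P('tin',(189.1,321.3),(378.5,147))
for p in [(368,130),(389.5,130),(389.5,164.5),(368,164.5)]: print('tin top',onz('top',*p,33).round(1))
for p in [[163.9, 317.6], [182.6, 296.6], [214.3, 324.9], [195.7, 345.8]]: print('tin sc',onz('scene',*p,33).round(1))
for p in [[123.8, 131.6], [185.5, 126.6], [191.0, 195.0], [129.3, 199.9]]: print('mat top',onz('top',*p,3).round(1))
for p in [[297.6, 153.6], [323.3, 106.5], [393.3, 144.7], [367.6, 191.8]]: print('mat sc',onz('scene',*p,3).round(1))
t=lambda u,v:(110+u/4-.375,100+v/4-.375); s=lambda u,v:(240+u/3-.33,100+v/3-.33)
P('hoodL',s(137,254),t(510,282));P('hoodR',s(47,396),t(719,240))
R=Rw(state()['tcp_rot']).as_matrix();print(R.round(3))
E
```

```text
['IKError', 'tip_extent']
tin [ 597.6 -329.    32. ] 1.1
tin top [ 645.3 -300.9   33. ]
tin top [ 644.8 -359.7   33. ]
tin top [ 549.1 -356.9   33. ]
tin top [ 549.6 -298.4   33. ]
tin sc [ 551.8 -359.2   33. ]
tin sc [ 547.4 -300.1   33. ]
tin sc [ 642.6 -300.3   33. ]
tin sc [ 644.8 -357.1   33. ]
mat top [654.7 390.3   3. ]
mat top [667.3 211.1   3. ]
mat top [470.2 193.8   3. ]
mat top [457.1 370.5   3. ]
mat sc [472.9 190.7   3. ]
mat sc [419.6 376.9   3. ]
mat sc [650.8 385.8   3. ]
mat sc [685.1 209.    3. ]
hoodL [534.6  59.7  55.5] 2.0
hoodR [563.2 -82.2  45.2] 1.2
[[-0.     0.261 -0.965]
 [ 0.002 -0.965 -0.261]
 [-1.    -0.002 -0.   ]]
```

Run:
```python
from h import *
go([517,-370,190],0)
```

```text
now [ 136.7 -506.3  252.5] t 0.1 F [-0.1  0.3 -0.5] w 1.0 q6 [-1.31  0.26 -0.14  1.17  0.    1.57]
shift [  62.6  -32.3 -402.6] rot [-1.307e+00 -1.000e-03  2.000e-03]
```

```bash
python3 -m handwheel '[[1,62,-32,-403,-1.307,0,0],[1,62,-32,-403,-1.307,0,0],[1,62,-32,-403,-1.307,0,0],[1,62,-32,-403,-1.307,0,0],[1,62,-32,-403,-1.307,0,0],[1,62,-32,-403,-1.307,0,0],[1,62,-32,-403,-1.307,0,0],[1,62,-32,-403,-1.307,0,0],[1,62,-32,-403,-1.307,0,0],[1,62,-32,-403,-1.307,0,0],[1,62,-32,-403,-1.307,0,0]]' 40
python3 - <<'E'
from h import *
go([517,-370,86],0)
E
```

```text
time: 1.48
eef_pos: [516.5, -370.9, 191.1]
tcp_rot: [0.499, 0.501, 0.5, -0.5]
force: [-0.2, 0.5, 0.4]
width: 0.999
now [ 516.5 -370.9  191.1] t 1.48 F [-0.2  0.5  0.4] w 0.999 q6 [-0.62  0.48  0.04  1.13  0.    0.95]
shift [105.1   0.5  -0.7] rot [-0.002 -0.001  0.   ]
```

```bash
python3 -m handwheel '[[1,50,0,-1,0,0,0],[1,90,0,-1,0,0,0],[1,105,0,-1,0,0,0],[1,105,0,-1,0,0,0],[0,105,0,-1,0,0,0],[0,105,0,-1,0,0,0],[0,105,0,-1,0,0,0],[0,105,0,-1,0,0,0],[0,105,0,-1,0,0,0],[0,105,0,-1,0,0,0]]' 40
python3 - <<'E'
from h import *
im=optics.capture("scene");crop(im,60,180,240,190,3,"g1.png")
E
```

```text
time: 2.72
eef_pos: [517.4, -370.6, 88.2]
tcp_rot: [0.5, 0.501, 0.499, -0.5]
force: [-1.7, -0.3, 6.8]
width: 0.62
```

View pics/g1.png

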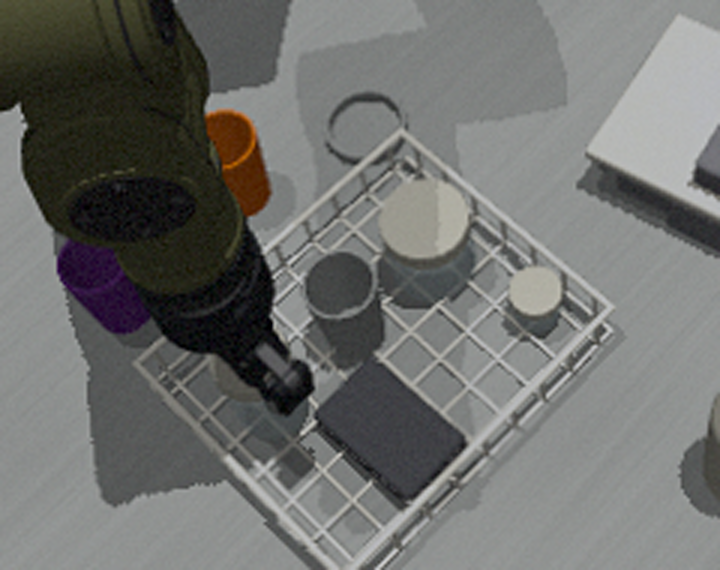

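```bash
python3 -m handwheel '[[0,-30,0,0,0,0,0],[0,-80,0,0,0,0,0],[0,-120,0,0,0,0,0],[0,-120,5,-40,0,0,0],[0,-120,12,-100,0,0,0],[0,-120,19,-160,0,0,0],[0,-120,26,-220,0,0,0],[0,-120,33,-280,0,0,0],[0,-120,40,-340,0,0,0],[0,-120,47,-400,0,0,0],[0,-120,54,-460,0,0,0],[0,-120,61,-520,0,0,0],[0,-120,68,-580,0,0,0],[0,-120,75,-640,0,0,0],[0,-120,82,-690,0,0,0],[0,-120,85,-716,0,0,0],[0,-120,85,-716,0,0,0],[0,-120,85,-716,0,0,0]]' 45
python3 - <<'E'
from h import *
go([602,345,86],0)
im=optics.capture("scene");crop(im,200,60,270,200,3,"m1.png")
E
```

```text
time: 5.03
eef_pos: [603.2, 344.7, 207.5]
tcp_rot: [-0.5, -0.5, -0.499, 0.501]
force: [0.7, 0.5, -2.8]
width: 0.62
now [603.2 344.7 207.5] t 5.03 F [ 0.7  0.5 -2.8] w 0.62 q6 [ 0.52  0.58  0.25  1.24 -0.    2.09]
shift [121.5  -1.5  -0.6] rot [-0.002  0.002 -0.002]
```

View pics/m1.png

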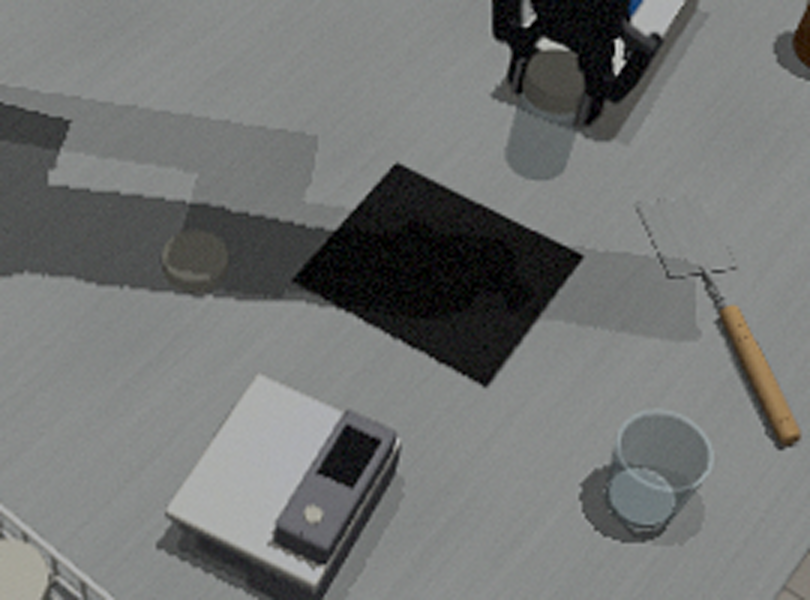

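```bash
python3 - <<'E'
from h import *
for p in [(654.7,390.3,3),(667.3,211.1,3),(470,194,3),(457,370.5,3)]: 
    q=proj("scene",p); print(q.round(1),((q-[200,60])*3).round())
E
python3 -m handwheel '[[0,50,-1,0,0,0,0],[0,95,-1,0,0,0,0],[0,112,-1,0,0,0,0],[0,118,-1,0,0,0,0],[0,121,-1,0,0,0,0],[0,122,-1,0,0,0,0],[0,122,-1,0,0,0,0]]'
```

```text
[395.4 144.5] [586. 253.]
[362.3 187.5] [487. 383.]
[297.5 152.3] [293. 277.]
[332.5 113.9] [397. 162.]
time: 5.95
eef_pos: [603.2, 344.4, 86.9]
tcp_rot: [0.5, 0.501, 0.498, -0.5]
force: [-0.8, 0.6, -3.0]
width: 0.616
```

```bash
python3 -m handwheel '[[0,1.5,0,0,0,0,0],[0,2.5,0,0,0,0,0],[0,2.5,0,0,0,0,0]]'
```

```text
time: 6.32
eef_pos: [603.6, 344.8, 85.3]
tcp_rot: [0.501, 0.502, 0.498, -0.499]
force: [-1.3, -0.3, 3.0]
width: 0.617
```

```bash
python3 -m handwheel '[[1,0,0,0,0,0,0],[1,0,0,0,0,0,0],[1,0,0,0,0,0,0],[1,-30,0,0,0,0,0],[1,-80,0,0,0,0,0],[1,-105,0,30,0,0,0],[1,-105,-10,80,0,0,0],[1,-105,-80,557,0,0,0],[1,-105,-80,557,0,0,0],[1,-105,-80,557,0,0,0],[1,-105,-80,557,0,0,0],[1,-105,-80,557,0,0,0],[1,-105,-80,557,0,0,0],[1,-105,-80,557,0,0,0],[1,-105,-80,557,0,0,0],[1,-105,-80,557,0,0,0],[1,-105,-80,557,0,0,0]]'
python3 - <<'E'
from h import *
go([523,-212,66],0)
im=optics.capture("scene");crop(im,60,60,400,300,2,"m2.png")
E
```

```text
time: 8.45
eef_pos: [521.5, -211.7, 189.8]
tcp_rot: [0.5, 0.502, 0.498, -0.499]
force: [0.0, 0.9, 0.4]
width: 1.001
now [ 521.5 -211.7  189.8] t 8.45 F [0.  0.9 0.4] w 1.001 q6 [-0.39  0.35 -0.17  1.04  0.    1.19]
shift [123.8   1.    0.4] rot [-0.003 -0.001 -0.005]
```

View pics/m2.png

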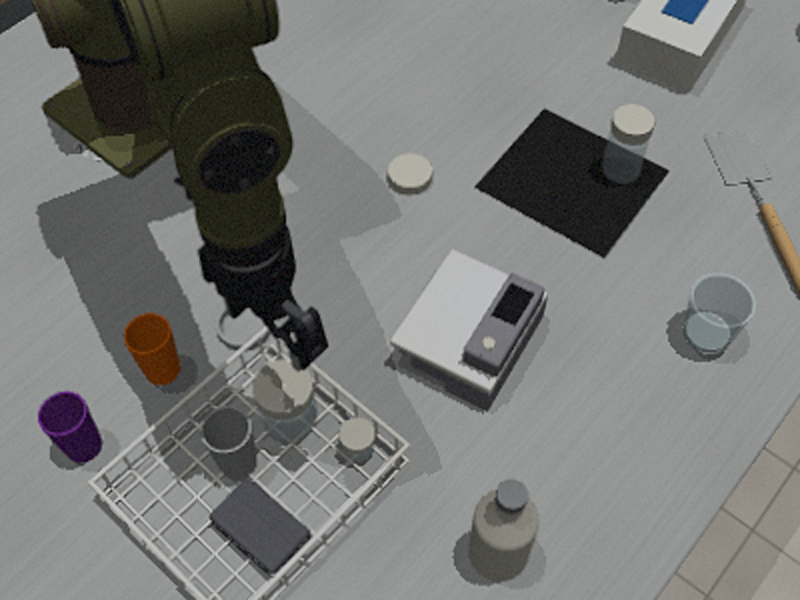

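```bash
python3 -m handwheel '[[1,50,1,0,0,0,0],[1,90,1,0,0,0,0],[1,110,1,0,0,0,0],[1,121,1,0,0,0,0],[1,122,1,0,0,0,0],[0,122,1,0,0,0,0],[0,122,1,0,0,0,0],[0,122,1,0,0,0,0],[0,122,1,0,0,0,0],[0,122,1,0,0,0,0]]' 45
python3 - <<'E'
from h import *
go([523,287,190],0)
im=optics.capture("scene");crop(im,60,180,240,190,3,"g2.png")
E
```

```text
time: 9.75
eef_pos: [524.0, -211.3, 69.3]
tcp_rot: [0.501, 0.502, 0.498, -0.499]
force: [-0.4, 0.6, 6.5]
width: 0.758
now [ 524.  -211.3   69.3] t 9.75 F [-0.4  0.6  6.5] w 0.758 q6 [-0.38  0.46 -0.35  0.75  0.    1.19]
shift [-120.7   -1.1 -498.3] rot [-0.002 -0.    -0.007]
```

View pics/g2.png

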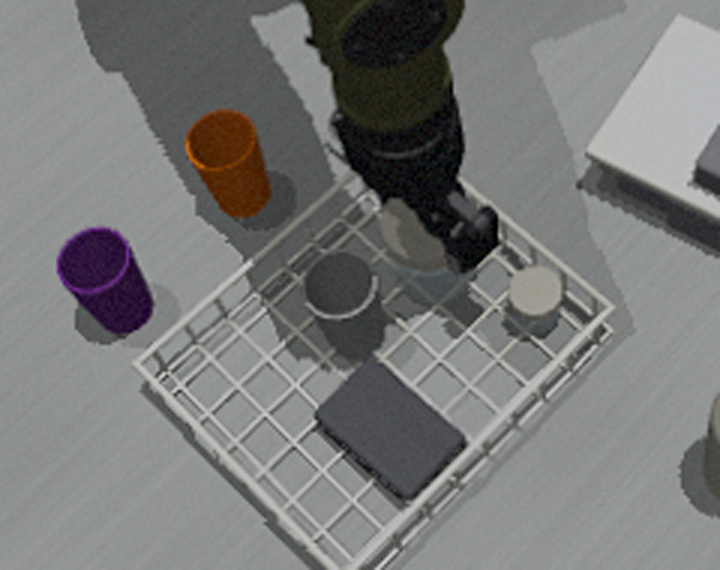

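```bash
python3 -m handwheel '[[0,-30,0,0,0,0,0],[0,-80,0,0,0,0,0],[0,-120,0,0,0,0,0],[0,-120,0,-40,0,0,0],[0,-120,0,-100,0,0,0],[0,-120,0,-160,0,0,0],[0,-120,0,-220,0,0,0],[0,-120,0,-280,0,0,0],[0,-120,0,-340,0,0,0],[0,-120,0,-400,0,0,0],[0,-120,-1,-450,0,0,0],[0,-120,-1,-485,0,0,0],[0,-120,-1,-498,0,0,0],[0,-120,-1,-498,0,0,0],[0,-60,-1,-498,0,0,0],[0,-20,-1,-498,0,0,0],[0,-5,-1,-498,0,0,0],[0,-1,-1,-498,0,0,0],[0,1,-1,-498,0,0,0],[0,1,-1,-498,0,0,0]]'
```

```text
time: 12.3
eef_pos: [525.1, 287.1, 69.8]
tcp_rot: [0.502, 0.503, 0.497, -0.498]
force: [0.2, 0.3, -2.2]
width: 0.751
```

```bash
python3 -m handwheel '[[0,2,0,0,0,0,0],[0,3.5,0,0,0,0,0],[0,4.5,0,0,0,0,0],[0,4.5,0,0,0,0,0]]'
```

```text
time: 12.8
eef_pos: [525.5, 287.5, 66.4]
tcp_rot: [0.502, 0.504, 0.497, -0.497]
force: [-0.5, -0.7, 6.0]
width: 0.756
```

```bash
python3 -m handwheel '[[1,0,0,0,0,0,0],[1,0,0,0,0,0,0],[1,0,0,0,0,0,0],[1,-30,0,0,0,0,0],[1,-80,0,0,0,0,0],[1,-123,0,30,0,0,0],[1,-123,-2,80,0,0,0],[1,-123,-5,578,0,0,0],[1,-123,-5,578,0,0,0],[1,-123,-5,578,0,0,0],[1,-123,-5,578,0,0,0],[1,-123,-5,578,0,0,0],[1,-123,-5,578,0,0,0],[1,-123,-5,578,0,0,0],[1,-123,-5,578,0,0,0],[1,-123,-5,578,0,0,0],[1,-123,-5,578,0,0,0],[1,-123,-5,578,0,0,0]]'
python3 - <<'E'
from h import *
go([521,-290.5,74],0)
im=optics.capture("scene");crop(im,60,60,400,300,2,"m3.png")
E
```

```text
time: 15.05
eef_pos: [518.0, -289.3, 187.9]
tcp_rot: [0.502, 0.503, 0.498, -0.497]
force: [0.5, -0.8, 0.2]
width: 1.0
now [ 518.  -289.3  187.9] t 15.05 F [ 0.5 -0.8  0.2] w 1.0 q6 [-0.51  0.4  -0.1   1.06  0.01  1.06]
shift [113.9   1.8   1.5] rot [-0.    -0.003 -0.01 ]
```

View pics/m3.png

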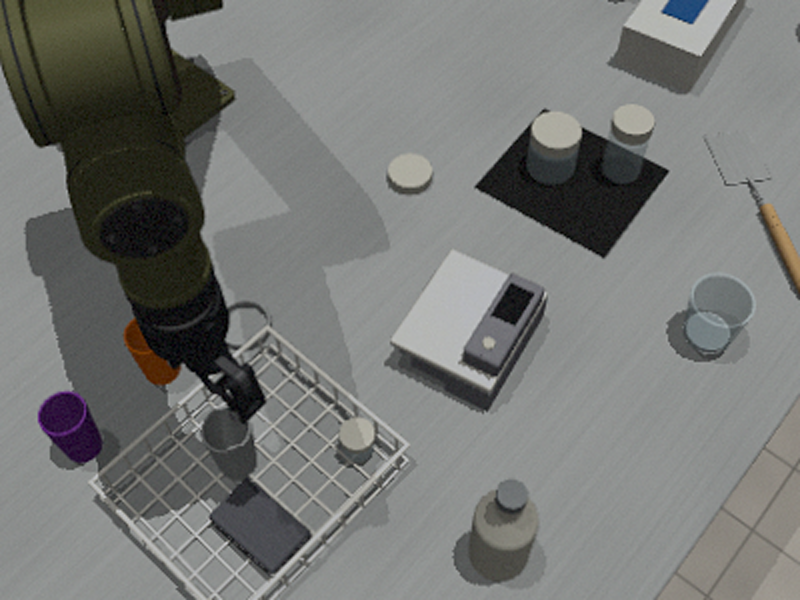

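```bash
python3 -m handwheel '[[1,50,2,1,0,0,-0.01],[1,90,2,1,0,0,-0.01],[1,110,2,1,0,0,-0.01],[1,114,2,1,0,0,-0.01],[1,114,2,1,0,0,-0.01],[0,114,2,1,0,0,-0.01],[0,114,2,1,0,0,-0.01],[0,114,2,1,0,0,-0.01],[0,114,2,1,0,0,-0.01],[0,114,2,1,0,0,-0.01],[0,114,2,1,0,0,-0.01]]' 40
python3 - <<'E'
from h import *
go([611,245,190],0)
im=optics.capture("scene");crop(im,60,180,240,190,3,"g3.png")
E
```

```text
time: 16.48
eef_pos: [521.7, -290.5, 75.5]
tcp_rot: [0.5, 0.501, 0.5, -0.499]
force: [-1.5, 0.2, 5.1]
width: 0.613
now [ 521.7 -290.5   75.5] t 16.48 F [-1.5  0.2  5.1] w 0.613 q6 [-0.51  0.5  -0.25  0.82  0.    1.06]
shift [-113.6   89.3 -535.7] rot [-0.    -0.001 -0.002]
```

View pics/g3.png

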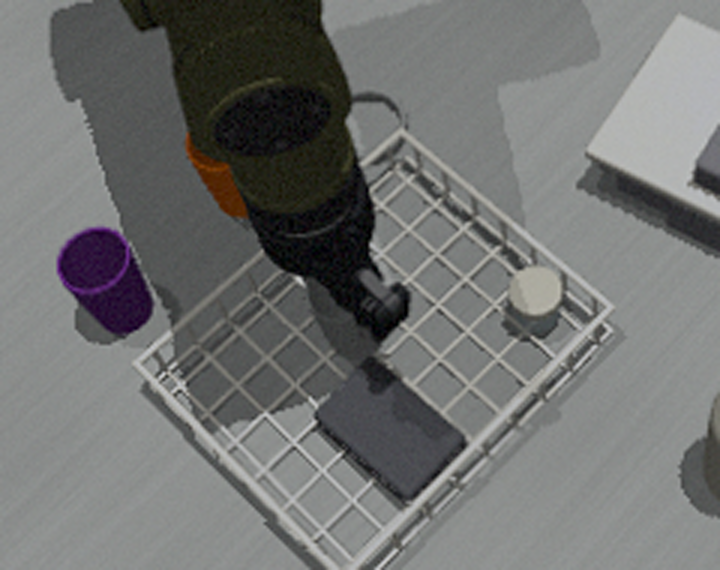

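```bash
python3 -m handwheel '[[0,-30,0,0,0,0,0],[0,-80,0,0,0,0,0],[0,-120,0,0,0,0,0],[0,-120,5,-40,0,0,0],[0,-120,15,-100,0,0,0],[0,-120,25,-160,0,0,0],[0,-120,35,-220,0,0,0],[0,-120,45,-280,0,0,0],[0,-120,56,-340,0,0,0],[0,-120,66,-400,0,0,0],[0,-120,77,-460,0,0,0],[0,-120,85,-510,0,0,0],[0,-120,89,-535,0,0,0],[0,-120,89,-536,0,0,0],[0,-60,89,-536,0,0,0],[0,-20,89,-536,0,0,0],[0,-5,89,-536,0,0,0],[0,-1,89,-536,0,0,0],[0,1,89,-536,0,0,0],[0,1,89,-536,0,0,0]]'
python3 -m handwheel '[[0,1,0,0,0,0,0],[0,2,0,0,0,0,0],[0,2,0,0,0,0,0]]'
```

```text
time: 19.02
eef_pos: [612.0, 245.8, 77.1]
tcp_rot: [0.5, 0.502, 0.499, -0.498]
force: [-0.2, -0.5, -0.7]
width: 0.61
time: 19.4
eef_pos: [612.0, 245.8, 75.2]
tcp_rot: [0.5, 0.502, 0.499, -0.498]
force: [-0.0, -0.4, -1.5]
width: 0.61
```

```bash
python3 -m handwheel '[[0,1.5,0,0,0,0,0],[0,3,0,0,0,0,0],[0,3.5,0,0,0,0,0],[0,3.5,0,0,0,0,0]]'
```

```text
time: 19.9
eef_pos: [612.0, 245.9, 72.5]
tcp_rot: [0.5, 0.502, 0.499, -0.498]
force: [-2.3, 0.0, 6.0]
width: 0.614
```

```bash
python3 -m handwheel '[[1,0,0,0,0,0,0],[1,0,0,0,0,0,0],[1,0,0,0,0,0,0],[1,-30,0,0,0,0,0],[1,-80,0,0,0,0,0],[1,-125,0,30,0,0,0],[1,-125,0,80,0,0,0],[1,-125,0,80,0,0,0]]'
python3 - <<'E'
from h import *
s=optics.capture("scene");t=optics.capture("top")
cv2.imwrite("pics/s4.png",s);cv2.imwrite("pics/t4.png",t)
crop(s,90,50,330,300,2,"s4c.png"); crop(t,220,100,200,110,4,"t4c.png")
go([597,-329,120],np.pi/2-0.03)
for n,im in(("scene",s),("top",t)):
    im=im.astype(int); b,g,r=im[...,0],im[...,1],im[...,2]
    m=((im.max(2)<105)&(b-r>0)).astype(np.uint8)
    m=cv2.morphologyEx(m,cv2.MORPH_OPEN,np.ones((3,3)))
    k,l,st,ce=cv2.connectedComponentsWithStats(m)
    for i in range(1,k):
        if 400<st[i,4]<2000:
            ct=cv2.findContours((l==i).astype(np.uint8),0,1)[0][0]
            print(n,st[i],ce[i].round(1),[ onz(n,*p,33).round(1)[:2] for p in cv2.boxPoints(cv2.minAreaRect(ct))])
E
```

```text
time: 20.9
eef_pos: [611.6, 162.7, 198.2]
tcp_rot: [0.5, 0.503, 0.498, -0.499]
force: [0.2, 0.5, -0.6]
width: 1.001
now [611.3 165.3 197.1] t 21.0 F [ 0.1 -0.  -0.7] w 0.999 q6 [0.26 0.47 0.03 1.13 0.   1.84]
shift [ 75.4 -14.  494.5] rot [-1.542e+00  1.000e-03 -6.000e-03]
scene [ 80 257  31  35 720] [ 95.4 273.7] [array([ 306.9, -406.1]), array([ 319.5, -356.3]), array([ 413.4, -379.9]), array([ 400.4, -427.5])]
scene [ 165  299   49   47 1250] [189.3 322.3] [array([ 553.3, -364.3]), array([ 547.5, -301.3]), array([ 646.8, -299.9]), array([ 650. , -360.8])]
top [482 111  20  40 462] [489.9 131.1] [array([ 695. , -613.7]), array([ 696.7, -664.7]), array([ 587.7, -663.5]), array([ 586.1, -612.7])]
top [365 130  25  36 733] [377.2 146.5] [array([ 644.1, -291. ]), array([ 646.6, -354.5]), array([ 548.9, -356.2]), array([ 546.3, -293.1])]
top [490 250  22  47 628] [500.2 273.5] [array([ 316.4, -618.3]), array([ 316.2, -674.2]), array([ 194.8, -668.3]), array([ 194.9, -612.9])]
top [477 308  25  64 758] [486.9 338. ] [array([   8.5, -556.8]), array([ 167.5, -600.7]), array([ 158. , -641.4]), array([  -0.7, -597.3])]
```

View pics/s4c.png

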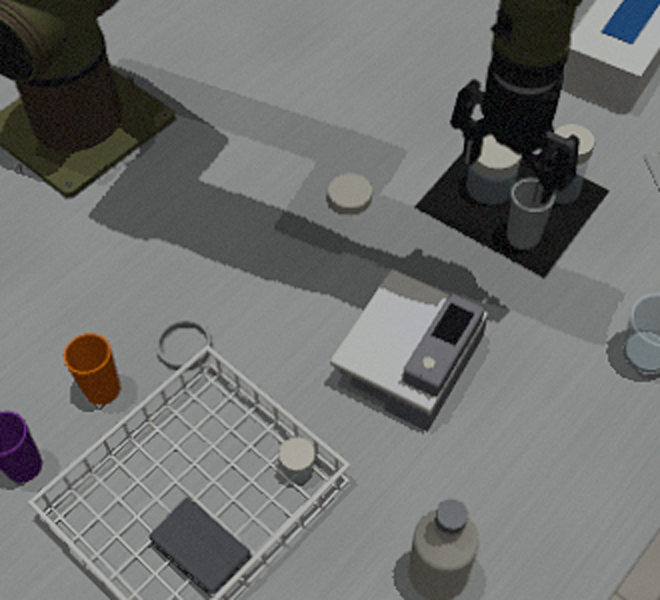

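View pics/t4c.png

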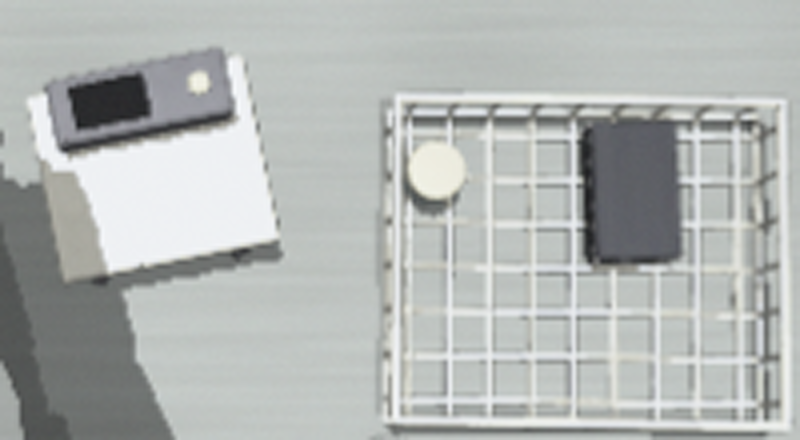

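```bash
python3 -m handwheel '[[1,0,-14,494,-1.54,0,0],[1,0,-14,494,-1.54,0,0],[1,0,-14,494,-1.54,0,0],[1,0,-14,494,-1.54,0,0],[1,0,-14,494,-1.54,0,0],[1,0,-14,494,-1.54,0,0],[1,0,-14,494,-1.54,0,0],[1,0,-14,494,-1.54,0,0],[1,75,-14,494,-1.54,0,0],[1,75,-14,494,-1.54,0,0],[1,75,-14,494,-1.54,0,0]]' 60
python3 - <<'E'
from h import *
go([597,-328.5,33],np.pi/2-0.02)
f=lambda u,v:(220+u/4-.375,100+v/4-.375)
for p in [(63,281),(282,240),(110,272.5)]: print(onz('top',*f(*p),54).round(1))
for p in [(388,271),(334,362)]: print(onz('scene',90+p[0]/2-.25,50+p[1]/2-.25,54).round(1))
E
```

```text
time: 22.38
eef_pos: [596.4, -326.6, 119.0]
tcp_rot: [0.707, 0.013, 0.707, -0.009]
force: [-0.0, -0.5, 1.1]
width: 0.999
now [ 596.4 -326.6  119. ] t 22.38 F [-0.  -0.5  1.1] w 0.999 q6 [-0.5   0.6   0.05  1.03  0.01 -0.47]
shift [86.  -2.4  0.5] rot [-0.012  0.001 -0.006]
[534.8  63.8  54. ]
[561.5 -83.9  54. ]
[540.3  32.1  54. ]
[533.4  56.8  54. ]
[568.  -81.6  54. ]
```

```bash
python3 -m handwheel '[[1,45,-2,0,-0.01,0,0],[1,75,-2,0,-0.01,0,0],[1,87,-2,0,-0.01,0,0],[1,87,-2,0,-0.01,0,0],[0,87,-2,0,-0.01,0,0],[0,87,-2,0,-0.01,0,0],[0,87,-2,0,-0.01,0,0],[0,87,-2,0,-0.01,0,0],[0,87,-2,0,-0.01,0,0]]' 60
python3 - <<'E'
from h import *
t=cv2.imread("pics/top0.png"); g=cv2.cvtColor(t,cv2.COLOR_BGR2GRAY)
m=(g[100:180,215:300]>195).astype(np.uint8); m=cv2.morphologyEx(m,cv2.MORPH_OPEN,np.ones((3,3)))
k,l,st,ce=cv2.connectedComponentsWithStats(m)
i=1+np.argmax(st[1:,4]); l=(l==i)
# left/right edges per row (below device), bottom edge per column
rows=range(42,62)
def fit(P,):
    W=np.array([onz('top',*p,54)[:2] for p in P]); c=W.mean(0); v=np.linalg.svd(W-c)[2][0]; return c,np.degrees(np.arctan2(v[1],v[0])),v
L=[(215+np.where(l[r])[0].min()-.5,100+r) for r in rows]
Rr=[(215+np.where(l[r])[0].max()+.5,100+r) for r in rows]
cols=range(25,68); B=[(215+c,100+np.where(l[:,c])[0].max()+.5) for c in cols]
for X in(L,Rr,B): c,a,v=fit(X); print(c.round(1),round(a,2))
E
```

```text
time: 23.5
eef_pos: [598.1, -329.0, 34.7]
tcp_rot: [0.709, 0.009, 0.705, -0.006]
force: [-0.9, 0.2, 5.1]
width: 0.686
[584.9  72.9] -169.46
[583.7 -72.4] 172.56
[550.   -5.4] -79.09
```

```bash
python3 -m handwheel '[[0,-30,0,0,0,0,0],[0,-80,0,0,0,0,0],[0,-100,0,0,0,0,0],[0,-100,0,0,0,0,0]]'
python3 - <<'E'
from h import *
go([476.8,-24,130],np.pi/2+.188)
s=optics.capture("scene");crop(s,90,150,200,200,3,"s5.png")
E
```

```text
time: 24.0
eef_pos: [599.0, -330.3, 137.4]
tcp_rot: [0.711, 0.008, 0.704, -0.007]
force: [-0.7, -1.2, -2.5]
width: 0.687
now [ 599.  -330.3  137.4] t 24.0 F [-0.7 -1.2 -2.5] w 0.687 q6 [-0.51  0.59  0.08  1.06  0.01 -0.48]
shift [   6.6  303.4 -129.1] rot [-0.21   0.01  -0.001]
```

View pics/s5.png

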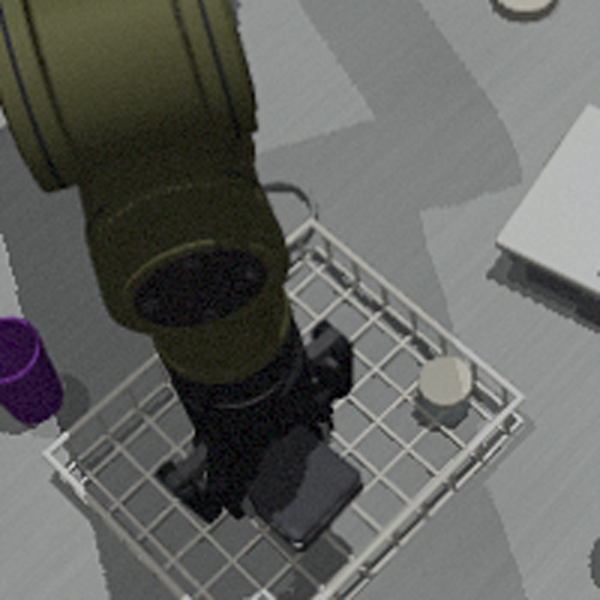

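```bash
python3 -m handwheel '[[0,0,40,-17,-0.05,0.01,0],[0,0,95,-40,-0.1,0.01,0],[0,0,150,-64,-0.15,0.01,0],[0,0,205,-87,-0.21,0.01,0],[0,0,260,-110,-0.21,0.01,0],[0,2,295,-125,-0.21,0.01,0],[0,7,303,-129,-0.21,0.01,0],[0,7,303,-129,-0.21,0.01,0],[0,7,303,-129,-0.21,0.01,0]]'
python3 - <<'E'
from h import *
go([476.8,-24,29],np.pi/2+.188)
t=optics.capture("top");s=optics.capture("scene");crop(t,180,90,160,120,5,"t6.png");crop(s,180,120,200,160,4,"s6.png")
E
```

```text
time: 25.18
eef_pos: [476.2, -24.7, 128.2]
tcp_rot: [0.703, -0.065, 0.705, 0.067]
force: [0.8, -0.8, -0.7]
width: 0.688
now [476.2 -24.7 128.2] t 25.18 F [ 0.8 -0.8 -0.7] w 0.688 q6 [-0.05  0.27 -0.47  0.83  0.   -0.24]
shift [99.2  0.3  1. ] rot [-0.001 -0.003 -0.002]
```

View pics/t6.png

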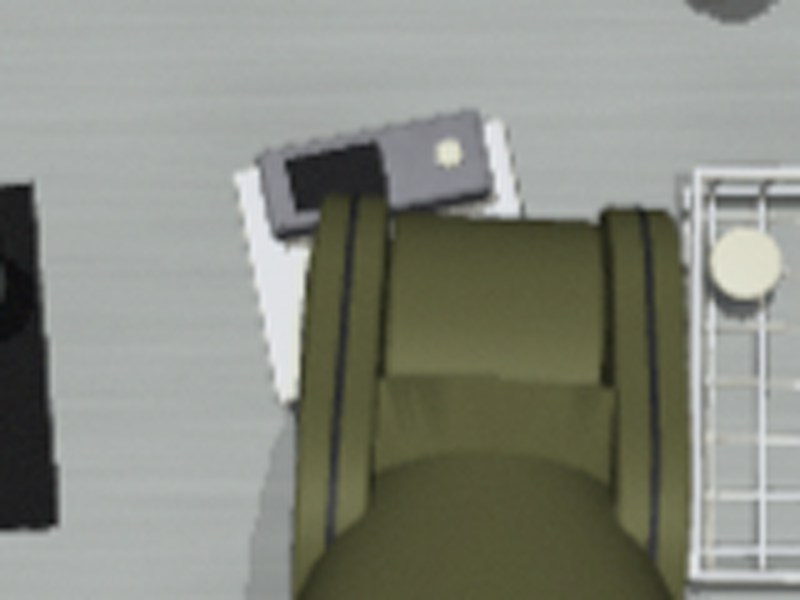

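View pics/s6.png

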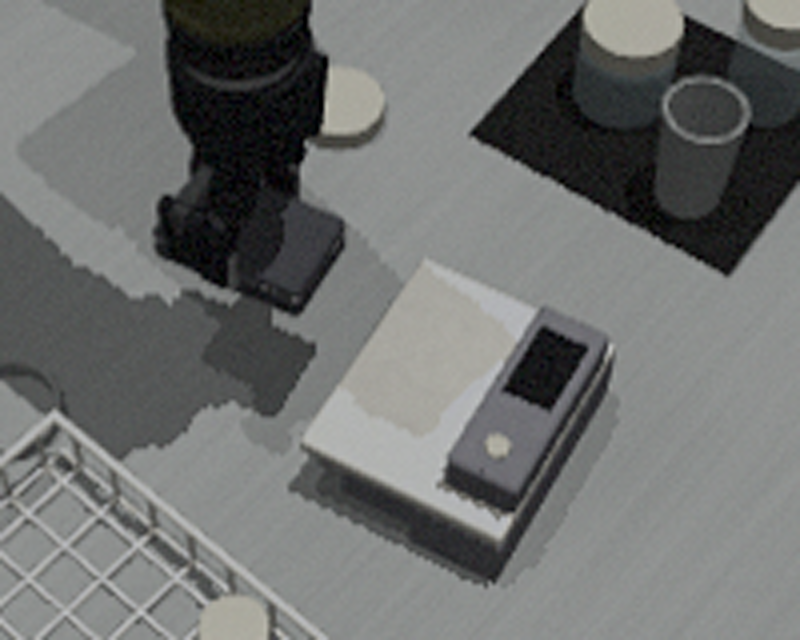

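```bash
python3 -m handwheel '[[0,45,0,1,0,0,0],[0,80,0,1,0,0,0],[0,94,0,1,0,0,0],[0,97,0,1,0,0,0],[0,98,0,1,0,0,0],[0,98,0,1,0,0,0]]'
```

```text
time: 26.02
eef_pos: [478.2, -24.5, 31.5]
tcp_rot: [0.704, -0.065, 0.704, 0.066]
force: [0.3, -0.2, -1.3]
width: 0.688
```

```bash
python3 -m handwheel '[[0,1,0,0,0,0,0],[0,1,0,0,0,0,0]]'
python3 - <<'E'
from h import *
go([531,-13.7,29],np.pi/2+.188)
s=optics.capture("scene");crop(s,180,120,200,160,4,"s7.png")
E
```

```text
time: 26.28
eef_pos: [478.8, -24.5, 31.0]
tcp_rot: [0.704, -0.065, 0.704, 0.066]
force: [0.3, -0.5, -2.5]
width: 0.684
now [478.8 -24.5  31. ] t 26.27 F [ 0.3 -0.5 -2.5] w 0.684 q6 [-0.05  0.4  -0.6   0.57  0.   -0.24]
shift [ 2.   0.9 53.3] rot [-0.002  0.001 -0.002]
```

View pics/s7.png

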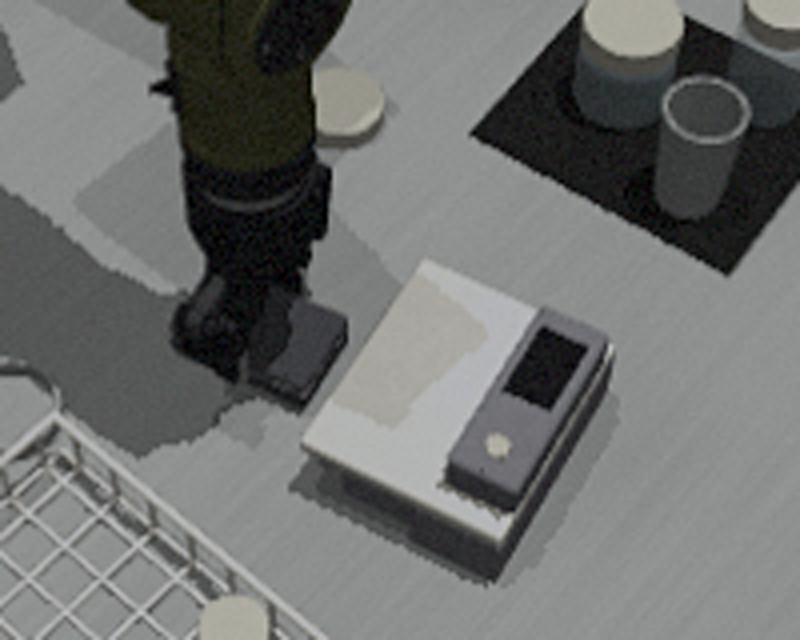

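```bash
python3 -m handwheel '[[0,1.5,0,0,0,0,0],[0,2.5,0,0,0,0,0],[0,3,0,0,0,0,0]]'
python3 - <<'E'
from h import *
go([531,-13.7,28.5],np.pi/2+.188)
E
```

```text
time: 26.7
eef_pos: [478.5, -24.5, 28.7]
tcp_rot: [0.704, -0.065, 0.704, 0.066]
force: [-3.8, -0.7, 12.7]
width: 0.687
now [478.5 -24.5  28.7] t 26.7 F [-3.8 -0.7 12.7] w 0.687 q6 [-0.05  0.4  -0.6   0.57  0.   -0.24]
shift [ 0.2  0.9 53.5] rot [-0.002  0.001 -0.002]
```

```bash
python3 -m handwheel '[[0,-0.3,0,5,0,0,0],[0,-0.3,0.3,12,0,0,0],[0,-0.3,0.5,20,0,0,0],[0,-0.3,0.5,28,0,0,0],[0,-0.3,0.7,36,0,0,0],[0,-0.3,0.9,44,0,0,0],[0,-0.3,0.9,50,0,0,0],[0,-0.3,0.9,50,0,0,0]]'
python3 - <<'E'
from h import *
s=optics.capture("scene");crop(s,180,120,200,160,4,"s8.png")
E
```

```text
time: 27.7
eef_pos: [528.4, -14.2, 29.0]
tcp_rot: [0.705, -0.065, 0.704, 0.066]
force: [-0.5, -0.6, -1.7]
width: 0.69
```

View pics/s8.png

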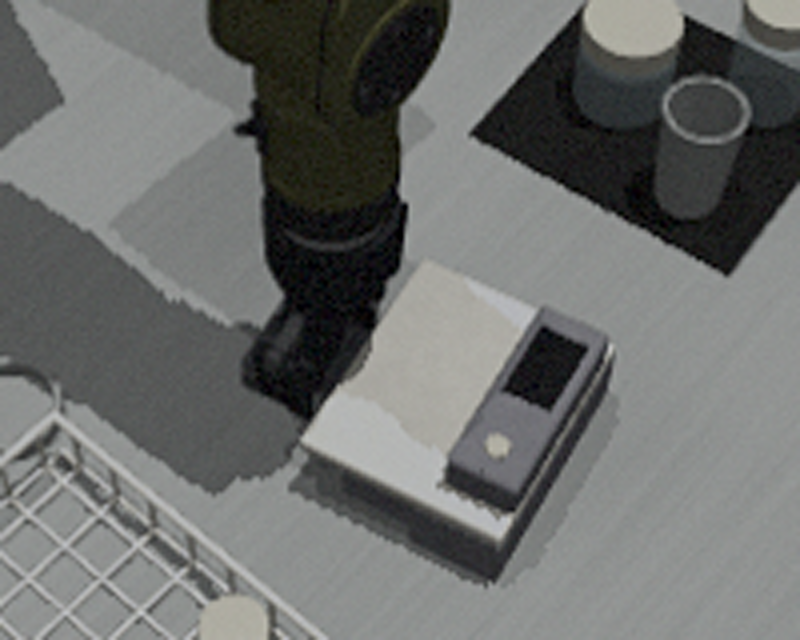

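```bash
python3 -m handwheel '[[1,0,0,0,0,0,0],[1,0,0,0,0,0,0],[1,0,0,0,0,0,0],[1,-20,0,0,0,0,0],[0,-50,0,0,0,0,0],[0,-55,0,-40,0,0,0],[0,-55,0,-74,0,0,0],[0,-55,0,-74,0,0,0],[0,-55,0,-74,0,0,0],[0,-20,0,-74,0,0,0],[0,-2,0,-74,0,0,0],[0,-2,0,-74,0,0,0]]'
python3 - <<'E'
from h import *
# push target: reader x = -33
go([550.5-33*.982,-10-33*.187,31],np.pi/2+.188)
s=optics.capture("scene");crop(s,180,120,200,160,4,"s9.png")
E
```

```text
time: 29.25
eef_pos: [455.1, -27.8, 29.8]
tcp_rot: [0.704, -0.065, 0.704, 0.067]
force: [-0.9, -0.4, -0.3]
width: 0.001
now [455.1 -27.8  29.8] t 29.25 F [-0.9 -0.4 -0.3] w 0.001 q6 [-0.06  0.37 -0.66  0.55  0.   -0.25]
shift [-1.3 -0.3 64.1] rot [-0.001 -0.001 -0.002]
```

View pics/s9.png

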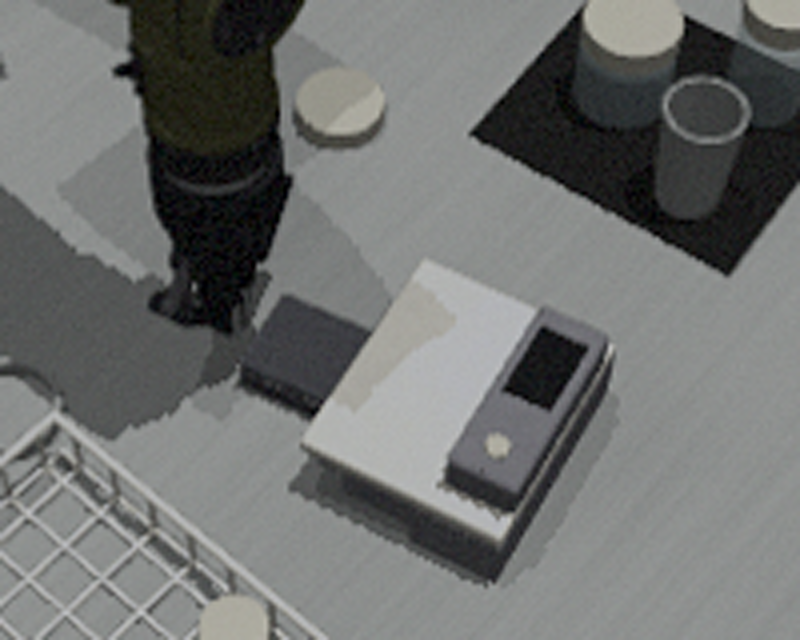

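```bash
python3 -m handwheel '[[0,0,0,8,0,0,0],[0,0,0,14,0,0,0],[0,0,0,20,0,0,0],[0,0,0,26,0,0,0],[0,0,0,32,0,0,0],[0,0,0,38,0,0,0],[0,0,0,44,0,0,0],[0,0,0,49,0,0,0],[0,0,0,53,0,0,0],[0,0,0,53,0,0,0]]'
```

```text
time: 30.55
eef_pos: [509.0, -17.9, 30.7]
tcp_rot: [0.705, -0.065, 0.703, 0.067]
force: [1.0, 1.3, -0.2]
width: 0.001
```

```bash
python3 -m handwheel '[[0,0,0,3,0,0,0],[0,0,0,6,0,0,0],[0,0,0,6,0,0,0]]'
```

```text
time: 30.92
eef_pos: [514.6, -16.9, 30.5]
tcp_rot: [0.704, -0.065, 0.704, 0.067]
force: [-1.8, -0.7, 0.6]
width: 0.001
```

```bash
python3 -m handwheel '[[0,0,0,2,0,0,0],[0,0,0,4,0,0,0],[0,0,0,4,0,0,0]]'
python3 - <<'E'
from h import *
s=optics.capture("scene");crop(s,180,120,200,160,4,"s10.png")
E
```

```text
time: 31.3
eef_pos: [514.6, -16.8, 30.1]
tcp_rot: [0.702, -0.065, 0.706, 0.066]
force: [-8.7, -2.3, 7.3]
width: -0.003
```

View pics/s10.png

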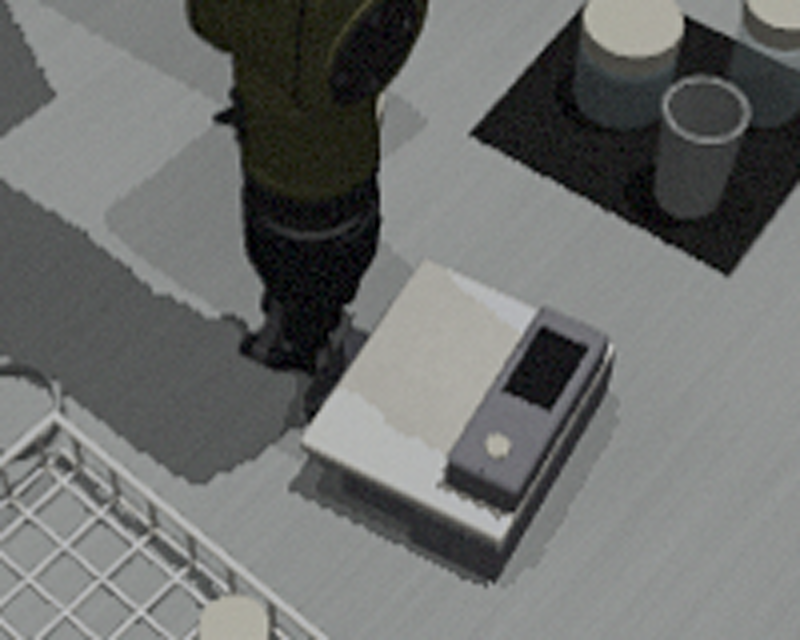

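```bash
python3 -m handwheel '[[0,-0.5,0,4,0,0,0],[0,-0.5,0,6,0,0,0],[0,-0.5,0,6,0,0,0]]'; python3 -m handwheel '[[0,0,0,-15,0,0,0],[0,0,0,-40,0,0,0],[0,-60,0,-60,0,0,0],[0,-110,0,-70,0,0,0],[0.6,-160,30,-70,0,0,0],[1,-160,80,-70,0,0,0],[1,-160,80,-70,0,0,0]]'
python3 - <<'E'
from h import *
s=optics.capture("scene");t=optics.capture("top");cv2.imwrite("pics/s11f.png",s);crop(s,200,170,160,110,5,"s11.png");cv2.imwrite("pics/t11.png",t);crop(t,200,90,130,100,6,"t11c.png")
go([602,345,190],0)
E
```

```text
time: 31.72
eef_pos: [514.7, -16.7, 29.9]
tcp_rot: [0.698, -0.066, 0.71, 0.065]
force: [-12.0, -4.5, 10.6]
width: 0.001
time: 32.6
eef_pos: [434.9, 51.9, 192.4]
tcp_rot: [0.7, -0.067, 0.708, 0.067]
force: [-0.3, 0.1, 0.4]
width: 0.633
now [434.5  49.7 191.3] t 32.7 F [-0.1 -0.2 -0.1] w 0.803 q6 [ 0.11  0.16 -0.44  0.99 -0.   -0.07]
shift [ -1.7 259.  219.5] rot [-1.384 -0.012 -0.011]
```

View pics/s11.png

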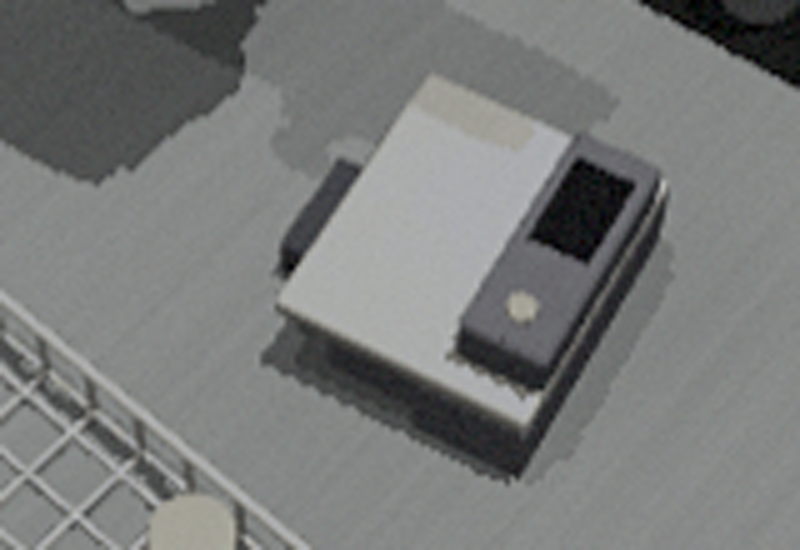

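View pics/t11c.png

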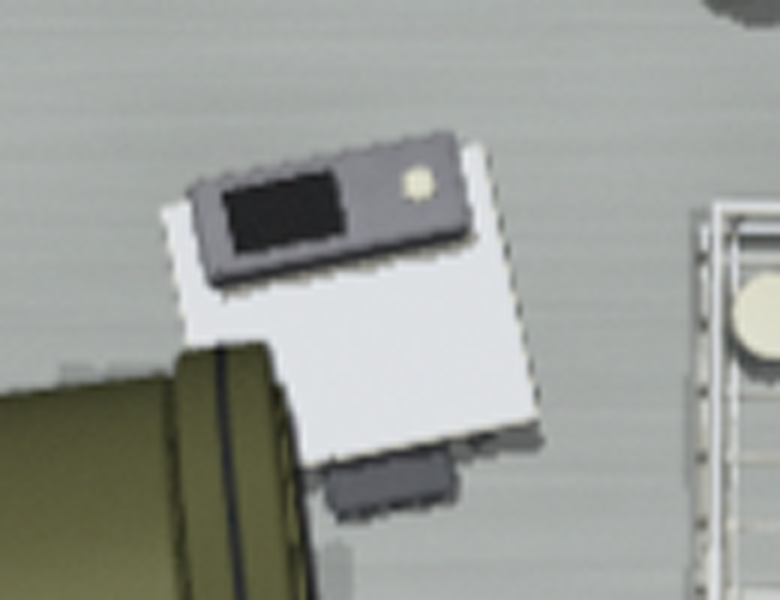

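Run:
```python
from h import *
f=lambda u,v:(200+u/6-.4,90+v/6-.4)
a=np.array([.9825,.1865])
m=onz('top',*f(400,508),28)[:2]
e1=onz('top',*f(538,413),54)[:2]; e0=onz('top',*f(305,467),54)[:2]
print(m,e0,e1, (m-(e0+e1)/2)@a, (m-[550.5,-10])@a)
g=lambda u,v:(200+u/5-.4,170+v/5-.4)
p=(onz('scene',*g(338,158),28)[:2]+onz('scene',*g(283,245),28)[:2])/2
q=(onz('scene',*g(434,75),54)[:2]+onz('scene',*g(280,300),54)[:2])/2
print(p,q,(p-q)@a)
```

```text
[525.11829477 -19.82914012] [541.09414872  23.13695786] [564.72805706 -81.63885356] -25.54926683982989 -26.770660023383552
[528.30684356 -18.79356993] [550.51098437  -9.24253596] -23.59683618629668
```

```bash
python3 -m handwheel '[[1,0,260,220,-1.384,-0.012,-0.011],[1,0,260,220,-1.384,-0.012,-0.011],[1,0,260,220,-1.384,-0.012,-0.011],[1,0,260,220,-1.384,-0.012,-0.011],[1,0,260,220,-1.384,-0.012,-0.011],[1,0,260,220,-1.384,-0.012,-0.011],[1,0,260,220,-1.384,-0.012,-0.011],[1,0,260,220,-1.384,-0.012,-0.011],[1,0,260,220,-1.384,-0.012,-0.011],[1,0,260,220,-1.384,-0.012,-0.011],[1,0,260,220,-1.384,-0.012,-0.011]]' 45
python3 - <<'E'
from h import *
go([603.5,344.8,86],0)
t=optics.capture("top");crop(t,110,100,130,110,6,"t12c.png")
s=optics.capture("scene");crop(s,280,80,140,120,5,"s12c.png");cv2.imwrite("pics/s12.png",s)
im=s.astype(int); b,g,r=im[...,0],im[...,1],im[...,2]
m=((r-b>8)&(r>110)&(r-b<60)).astype(np.uint8)
k,l,st,ce=cv2.connectedComponentsWithStats(m)
for i in range(1,k):
    if st[i,4]>100 and st[i,0]<420 and st[i,1]<200: print(st[i],ce[i].round(1),onz('scene',*ce[i],78).round(1),onz('scene',*ce[i],103).round(1))
E
```

```text
time: 34.08
eef_pos: [602.6, 345.6, 188.2]
tcp_rot: [0.5, -0.5, 0.5, 0.5]
force: [-0.6, -0.3, 0.2]
width: 0.998
now [602.6 345.6 188.2] t 34.08 F [-0.6 -0.3  0.2] w 0.998 q6 [ 0.52  0.58  0.21  1.2  -0.   -1.05]
shift [102.2  -0.9  -0.8] rot [-0.001  0.     0.   ]
[334   0  21   7 120] [344.5   2.5] [226.  742.9  78. ] [245.4 709.8 103. ]
[358   3  22  13 227] [368.4   9.2] [305.6 763.5  78. ] [322.9 729.8 103. ]
[ 37  39  42  30 251] [57.5 53.8] [-289.1  -23.8   78. ] [-255.9  -36.3  103. ]
[  371   184   141   200 13470] [465.2 317.2] [1028.9   30.2   78. ] [1026.7   16.2  103. ]
```

View pics/s12c.png

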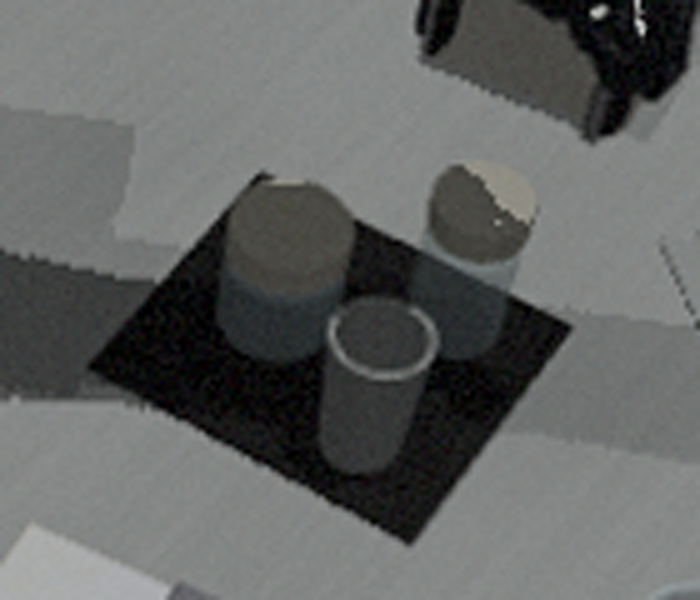

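```bash
python3 -m handwheel '[[1,50,-1,-1,0,0,0],[1,85,-1,-1,0,0,0],[1,100,-1,-1,0,0,0],[1,103,-1,-1,0,0,0],[1,103,-1,-1,0,0,0],[0,103,-1,-1,0,0,0],[0,103,-1,-1,0,0,0],[0,103,-1,-1,0,0,0],[0,103,-1,-1,0,0,0],[0,103,-1,-1,0,0,0],[0,103,-1,-1,0,0,0]]' 45
python3 - <<'E'
from h import *
go([517.4,-370.6,88.2],0)
E
```

```text
time: 35.55
eef_pos: [604.0, 345.4, 87.0]
tcp_rot: [0.501, -0.5, 0.499, 0.5]
force: [-1.3, 0.3, 6.0]
width: 0.622
now [604.  345.4  87. ] t 35.55 F [-1.3  0.3  6. ] w 0.622 q6 [ 0.52  0.64  0.05  0.98  0.   -1.05]
shift [  -2.5   86.3 -716. ] rot [-0.     0.001  0.002]
```

```bash
python3 -m handwheel '[[0,-30,0,0,0,0,0],[0,-80,0,0,0,0,0],[0,-120,0,0,0,0,0],[0,-120,5,-40,0,0,0],[0,-120,12,-100,0,0,0],[0,-120,19,-160,0,0,0],[0,-120,26,-220,0,0,0],[0,-120,33,-280,0,0,0],[0,-120,40,-340,0,0,0],[0,-120,47,-400,0,0,0],[0,-120,54,-460,0,0,0],[0,-120,61,-520,0,0,0],[0,-120,68,-580,0,0,0],[0,-120,75,-640,0,0,0],[0,-120,83,-690,0,0,0],[0,-120,86.5,-715.5,0,0,0],[0,-120,86.5,-715.5,0,0,0],[0,-120,86.5,-715.5,0,0,0]]'
python3 - <<'E'
from h import *
go([517.4,-370,90],0)
E
```

```text
time: 37.8
eef_pos: [516.9, -369.0, 205.4]
tcp_rot: [0.501, -0.5, 0.499, 0.5]
force: [0.1, 0.8, -2.7]
width: 0.618
now [ 516.9 -369.   205.4] t 37.8 F [ 0.1  0.8 -2.7] w 0.618 q6 [-0.62  0.47  0.06  1.16  0.   -2.19]
shift [115.4  -0.3  -1.3] rot [0.001 0.003 0.002]
```

```bash
python3 -m handwheel '[[0,50,0,-1,0,0,0],[0,90,0,-1,0,0,0],[0,107,0,-1,0,0,0],[0,112,0,-1,0,0,0],[0,114,0,-1,0,0,0],[0,114,0,-1,0,0,0]]'
python3 - <<'E'
from h import *
go([517.4,-370,90],0)
E
```

```text
time: 38.55
eef_pos: [517.9, -369.8, 92.5]
tcp_rot: [0.501, -0.501, 0.498, 0.5]
force: [-0.6, 0.1, -2.1]
width: 0.619
now [ 517.9 -369.8   92.5] t 38.55 F [-0.6  0.1 -2.1] w 0.619 q6 [-0.62  0.55 -0.12  0.9   0.   -2.19]
shift [ 2.5  0.6 -0.2] rot [0.001 0.002 0.003]
```

```bash
python3 -m handwheel '[[0,1.5,0.5,0,0,0,0],[0,2.5,0.5,0,0,0,0],[0,2.8,0.5,0,0,0,0],[0,2.8,0.5,0,0,0,0]]'
```

```text
time: 39.05
eef_pos: [517.6, -370.0, 90.1]
tcp_rot: [0.501, -0.501, 0.498, 0.5]
force: [-0.5, -0.1, -0.2]
width: 0.621
```

```bash
python3 -m handwheel '[[0,0.8,0,0,0,0,0],[0,1.2,0,0,0,0,0],[0,1.2,0,0,0,0,0]]'
```

```text
time: 39.42
eef_pos: [517.5, -370.2, 89.9]
tcp_rot: [-0.501, 0.501, -0.499, -0.499]
force: [-2.6, 0.5, 5.9]
width: 0.622
```

```bash
python3 -m handwheel '[[1,0,0,0,0,0,0],[1,0,0,0,0,0,0],[1,0,0,0,0,0,0],[1,-30,0,0,0,0,0],[1,-80,0,0,0,0,0],[1,-105,0,30,0,0,0],[1,-105,-10,80,0,0,0],[1,-105,-94,616,0,0,0],[1,-105,-94,616,0,0,0],[1,-105,-94,616,0,0,0],[1,-105,-94,616,0,0,0],[1,-105,-94,616,0,0,0],[1,-105,-94,616,0,0,0],[1,-105,-94,616,0,0,0],[1,-105,-94,616,0,0,0],[1,-105,-94,616,0,0,0],[1,-105,-94,616,0,0,0],[1,-105,-94,616,0,0,0],[1,-105,-94,616,0,0,0]]' 40
python3 - <<'E'
from h import *
go([612,245.9,73],0)
s=optics.capture("scene");crop(s,90,50,330,300,2,"s13c.png")
E
```

```text
time: 41.8
eef_pos: [610.5, 244.3, 195.8]
tcp_rot: [0.501, -0.501, 0.499, 0.499]
force: [-1.3, -0.5, -0.0]
width: 0.996
now [610.5 244.3 195.8] t 41.8 F [-1.3 -0.5 -0. ] w 0.996 q6 [ 0.38  0.51  0.1   1.16 -0.   -1.19]
shift [122.8  -1.1   1.5] rot [-0.001  0.     0.004]
```

View pics/s13c.png

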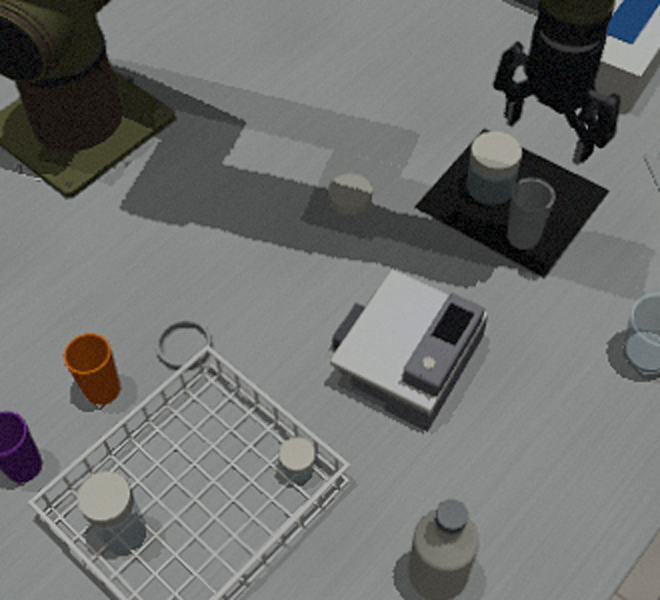

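```bash
python3 -m handwheel '[[1,50,-1,1.5,0,0,0.004],[1,95,-1,1.5,0,0,0.004],[1,115,-1,1.5,0,0,0.004],[1,123,-1,1.5,0,0,0.004],[1,123,-1,1.5,0,0,0.004],[0,123,-1,1.5,0,0,0.004],[0,123,-1,1.5,0,0,0.004],[0,123,-1,1.5,0,0,0.004],[0,123,-1,1.5,0,0,0.004],[0,123,-1,1.5,0,0,0.004],[0,123,-1,1.5,0,0,0.004]]'
python3 - <<'E'
from h import *
go([521.7,-290.5,195],0)
E
```

```text
time: 43.22
eef_pos: [612.5, 246.2, 74.6]
tcp_rot: [0.501, -0.5, 0.499, 0.5]
force: [-2.4, 0.1, 6.6]
width: 0.608
now [612.5 246.2  74.6] t 43.23 F [-2.4  0.1  6.6] w 0.608 q6 [ 0.38  0.6  -0.07  0.9   0.   -1.19]
shift [-121.2   90.1 -536.6] rot [-0.001  0.001  0.002]
```

```bash
python3 -m handwheel '[[0,-30,0,0,0,0,0],[0,-80,0,0,0,0,0],[0,-120,0,0,0,0,0],[0,-120,5,-40,0,0,0],[0,-120,15,-100,0,0,0],[0,-120,25,-160,0,0,0],[0,-120,35,-220,0,0,0],[0,-120,45,-280,0,0,0],[0,-120,56,-340,0,0,0],[0,-120,66,-400,0,0,0],[0,-120,77,-460,0,0,0],[0,-120,86,-510,0,0,0],[0,-120,90,-535,0,0,0],[0,-120,90.5,-536.5,0,0,0],[0,-120,90.5,-536.5,0,0,0],[0,-70,90.5,-536.5,0,0,0],[0,-30,90.5,-536.5,0,0,0],[0,-14,90.5,-536.5,0,0,0],[0,-9,90.5,-536.5,0,0,0],[0,-9,90.5,-536.5,0,0,0]]'
python3 - <<'E'
from h import *
go([521.7,-290.2,77.6],0)
E
```

```text
time: 45.72
eef_pos: [522.5, -290.3, 83.9]
tcp_rot: [0.501, -0.501, 0.499, 0.499]
force: [-0.5, 0.5, -1.9]
width: 0.613
now [ 522.5 -290.3   83.9] t 45.73 F [-0.5  0.5 -1.9] w 0.613 q6 [-0.51  0.5  -0.24  0.83  0.   -2.08]
shift [6.3 0.9 0.1] rot [-0.     0.     0.003]
```

```bash
python3 -m handwheel '[[0,3,0.8,0,0,0,0],[0,5,0.8,0,0,0,0],[0,6,0.8,0,0,0,0],[0,6.5,0.8,0,0,0,0],[0,6.5,0.8,0,0,0,0]]'
```

```text
time: 46.35
eef_pos: [521.8, -290.4, 77.7]
tcp_rot: [0.501, -0.501, 0.499, 0.499]
force: [-0.7, -0.6, 0.6]
width: 0.607
```

```bash
python3 -m handwheel '[[0,0.7,0,0,0,0,0],[0,1,0,0,0,0,0],[0,1,0,0,0,0,0]]'
```

```text
time: 46.72
eef_pos: [521.8, -290.7, 77.6]
tcp_rot: [-0.501, 0.501, -0.499, -0.499]
force: [-2.6, 1.0, 6.5]
width: 0.611
```

```bash
python3 -m handwheel '[[1,0,0,0,0,0,0],[1,0,0,0,0,0,0],[1,0,0,0,0,0,0],[1,-30,0,0,0,0,0],[1,-80,0,0,0,0,0],[1,-115,0,30,0,0,0],[1,-115,-2,80,0,0,0],[1,-115,-4,578,0,0,0],[1,-115,-4,578,0,0,0],[1,-115,-4,578,0,0,0],[1,-115,-4,578,0,0,0],[1,-115,-4,578,0,0,0],[1,-115,-4,578,0,0,0],[1,-115,-4,578,0,0,0],[1,-115,-4,578,0,0,0],[1,-115,-4,578,0,0,0],[1,-115,-4,578,0,0,0],[1,-115,-4,578,0,0,0]]' 45
python3 - <<'E'
from h import *
go([525.5,287.5,67],0)
s=optics.capture("scene");crop(s,90,50,330,300,2,"s14c.png")
E
```

```text
time: 48.98
eef_pos: [525.5, 286.0, 192.2]
tcp_rot: [0.501, -0.501, 0.5, 0.498]
force: [0.2, -1.1, -0.4]
width: 1.0
now [525.5 286.  192.2] t 48.98 F [ 0.2 -1.1 -0.4] w 1.0 q6 [ 0.5   0.41 -0.07  1.08 -0.   -1.07]
shift [125.2   0.5   1.7] rot [-0.002 -0.001  0.003]
```

View pics/s14c.png

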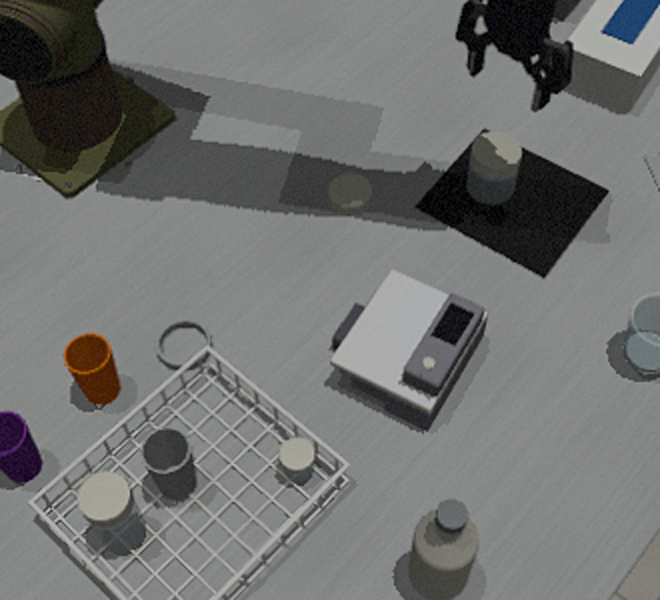

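```bash
python3 -m handwheel '[[1,50,0.5,1.5,0,0,0.003],[1,95,0.5,1.5,0,0,0.003],[1,115,0.5,1.5,0,0,0.003],[1,125,0.5,1.5,0,0,0.003],[1,125,0.5,1.5,0,0,0.003],[0,125,0.5,1.5,0,0,0.003],[0,125,0.5,1.5,0,0,0.003],[0,125,0.5,1.5,0,0,0.003],[0,125,0.5,1.5,0,0,0.003],[0,125,0.5,1.5,0,0,0.003]]'
python3 - <<'E'
from h import *
go([524,-211.3,190],0)
E
```

```text
time: 50.28
eef_pos: [526.6, 287.7, 69.1]
tcp_rot: [0.501, -0.5, 0.5, 0.499]
force: [-2.3, -1.0, 6.0]
width: 0.755
now [526.6 287.7  69.1] t 50.27 F [-2.3 -1.   6. ] w 0.755 q6 [ 0.5   0.51 -0.25  0.8  -0.   -1.07]
shift [-120.9    1.  -499. ] rot [-0.002  0.     0.003]
```

```bash
python3 -m handwheel '[[0,-30,0,0,0,0,0],[0,-80,0,0,0,0,0],[0,-120,0,0,0,0,0],[0,-120,0,-40,0,0,0],[0,-120,0,-100,0,0,0],[0,-120,0,-160,0,0,0],[0,-120,0,-220,0,0,0],[0,-120,0,-280,0,0,0],[0,-120,0,-340,0,0,0],[0,-120,0,-400,0,0,0],[0,-120,1,-450,0,0,0],[0,-120,1,-485,0,0,0],[0,-120,1,-499,0,0,0],[0,-120,1,-499,0,0,0],[0,-120,1,-499,0,0,0],[0,-70,1.5,-499,0,0,0],[0,-30,2,-499,0,0,0],[0,-14,2,-499,0,0,0],[0,-9,2,-499,0,0,0],[0,-9,2,-499,0,0,0]]'
python3 - <<'E'
from h import *
go([524,-211.1,72.1],0)
E
```

```text
time: 52.78
eef_pos: [523.8, -210.5, 78.4]
tcp_rot: [0.501, -0.501, 0.499, 0.499]
force: [0.7, -0.4, -2.4]
width: 0.756
now [ 523.8 -210.5   78.4] t 52.77 F [ 0.7 -0.4 -2.4] w 0.756 q6 [-0.38  0.45 -0.34  0.78  0.   -1.95]
shift [ 6.3 -0.2 -0.6] rot [-0.001  0.     0.004]
```

```bash
python3 -m handwheel '[[0,3,-0.2,-0.6,0,0,0.003],[0,5,-0.2,-0.6,0,0,0.003],[0,6,-0.2,-0.6,0,0,0.003],[0,7,-0.2,-0.6,0,0,0.003],[0,7,-0.2,-0.6,0,0,0.003]]'
```

```text
time: 53.4
eef_pos: [524.1, -211.3, 72.2]
tcp_rot: [0.501, -0.5, 0.5, 0.499]
force: [-2.6, 0.4, 5.0]
width: 0.75
```

Contact at the expected height; release, retreat clear of everything and check.

```bash
python3 -m handwheel '[[1,0,0,0,0,0,0],[1,0,0,0,0,0,0],[1,0,0,0,0,0,0],[1,-30,0,0,0,0,0],[1,-80,0,0,0,0,0],[1,-130,0,0,0,0,0],[1,-170,40,50,0,0,0],[1,-170,90,100,0,0,0],[1,-170,140,150,0,0,0],[1,-170,180,200,0,0,0],[1,-170,200,260,0,0,0],[1,-170,200,320,0,0,0],[1,-170,200,380,0,0,0],[1,-170,200,440,0,0,0],[1,-170,200,500,0,0,0],[1,-170,200,500,0,0,0]]'
python3 - <<'E'
from h import *
s=optics.capture("scene");t=optics.capture("top");cv2.imwrite("pics/sF.png",s);cv2.imwrite("pics/tF.png",t)
crop(s,80,200,200,150,4,"sFc.png"); crop(t,190,90,240,130,3,"tFc.png")
print(state()['force'],state()['eef_pos'])
for n in("scene","top"):
  for tag,f in(("before",n+"0"),("after",n[0]+"F")):
    im=cv2.imread(f"pics/{f}.png").astype(int); b,g,r=im[...,0],im[...,1],im[...,2]
    m=((r-b>10)&(r>130)&(r-b<60)).astype(np.uint8)
    k,l,st,ce=cv2.connectedComponentsWithStats(m)
    for i in range(1,k):
        if 100<st[i,4]<600 and 120<ce[i][0]<420 and ce[i][1]>130: print(n,tag,st[i,4],ce[i].round(1))
E
```

```text
time: 55.4
eef_pos: [324.4, 292.4, 241.7]
tcp_rot: [-0.5, 0.501, -0.498, -0.501]
force: [-0.6, 0.2, -0.5]
width: 1.001
[ 0.96047335 -0.85792345  0.05606816] [324.35161285 290.10299026 241.47804301]
scene before 231 [264.6 144.9]
scene before 525 [200.9 252.3]
scene before 199 [238.  276.3]
scene before 430 [141.7 297.4]
scene after 232 [264.4 144.9]
scene after 515 [201.1 252.9]
scene after 187 [237.7 276.5]
scene after 421 [141.5 297.5]
top before 158 [328.6 142.3]
top before 481 [340.2 172.4]
top before 343 [405.4 173.4]
top before 215 [203.4 222.3]
top after 158 [328.6 142.3]
top after 491 [340.3 171.9]
top after 351 [405.4 173.3]
top after 276 [204.7 222.1]
```

View pics/sFc.png

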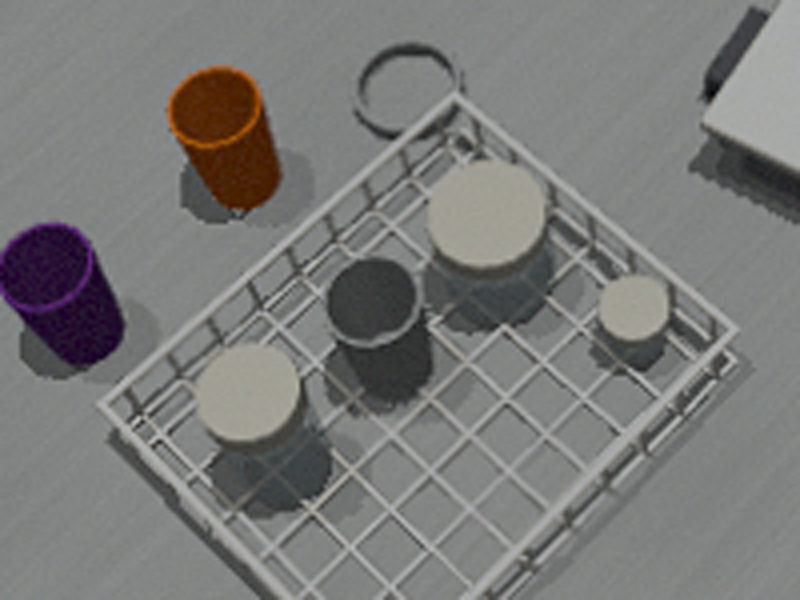

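View pics/tFc.png

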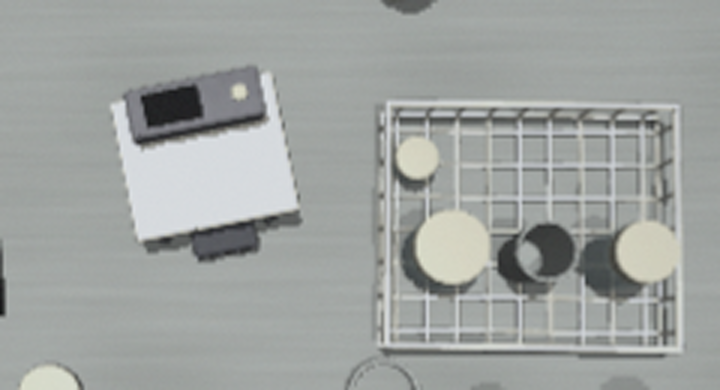

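Run:
```python
from h import *
t=cv2.imread("pics/tF.png"); crop(t,225,150,75,40,10,"tin10.png")
s=cv2.imread("pics/sF.png"); crop(s,245,180,60,60,10,"tin10s.png")
```

```text
(no output)
```

View pics/tin10.png

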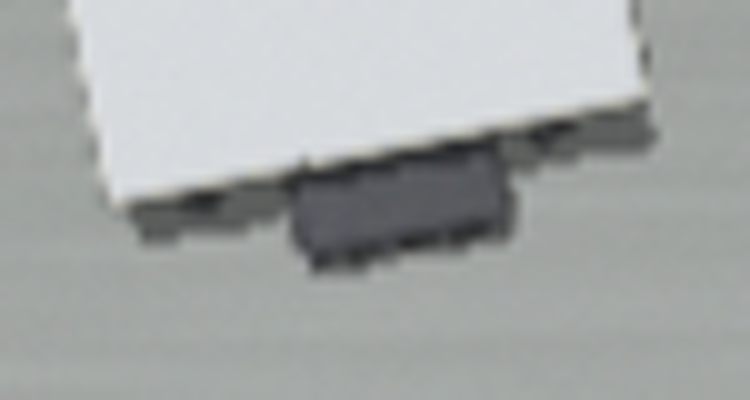

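View pics/tin10s.png

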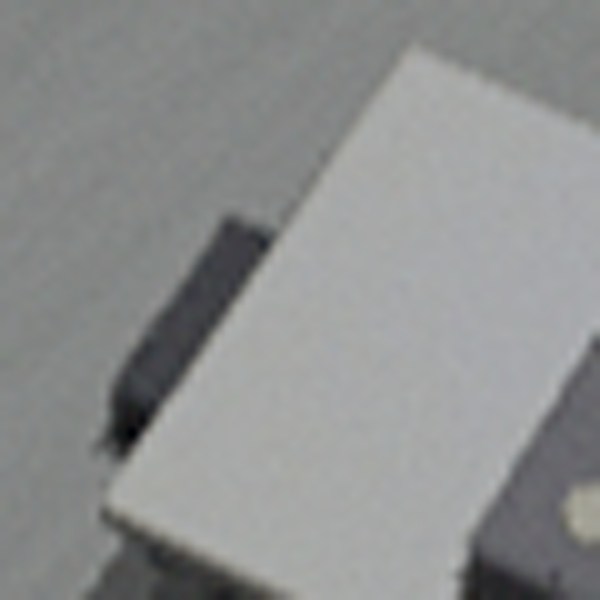

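Run:
```python
from h import *
f=lambda u,v:(225+u/10-.45,150+v/10-.45); g=lambda u,v:(245+u/10-.45,180+v/10-.45)
A=onz('top',*f(112,207),54)[:2];B=onz('top',*f(652,98),54)[:2]
d=(B-A)/np.linalg.norm(B-A); n=np.array([-d[1],d[0]]); o=(A+B)/2
print('w',np.linalg.norm(B-A),'o',o,'yaw',np.arctan2(n[1],n[0]))
for p in[(308,250),(512,216)]:
    q=onz('top',*f(*p),28)[:2]-o; print('top',q@n,q@d)
A=onz('scene',*g(412,45),54)[:2];B=onz('scene',*g(105,507),54)[:2];d=(B-A)/np.linalg.norm(B-A); n=np.array([-d[1],d[0]]); o=(A+B)/2
print('w',np.linalg.norm(B-A),'o',o,'yaw',np.arctan2(n[1],n[0]))
for p in[(228,217),(113,385)]:
    q=onz('scene',*g(*p),28)[:2]-o; print('sc',q@n,q@d)
```

```text
w 148.47187991301507 o [547.98477317 -10.05384493] yaw 0.19307112426961034
top -19.09371997007365 -24.52894617884173
top -21.035185655701202 32.60293373135726
w 148.7867890712139 o [549.48520909 -10.17327631] yaw 0.19920723181156857
sc -22.83852013935347 -23.906912192876256
sc -23.196018082915224 31.450643078055432
```

```bash
python3 -c "
from plant import workorder; print(workorder.sign_off())"
```

```text
the job is handed in; nothing more can be done
None
```

The job is done and handed in at about 55.5 s of robot time; no verdict was reported.

**What I did:** I moved the tall jar, squat jar and beaker upright to the mat. Then I took the tin out, set it down in front of the reader and slid it under the hood. I slid it the first part while still gripped, then pushed it with closed fingers. Last, I put the three vessels back in the basket.

**Last checks:**
- **Tin:** it stopped against a solid resistance, with the push rising to about 13 N and no further movement. The two views put 19–21 mm and about 23 mm of it still showing, against 22 mm expected. An earlier, rougher reading gave 24–26 mm.
- **Jars:** both caps came back within about 0.6 pixel (roughly 1–2 mm) of their starting pixels in both views, and both jars stand upright.
- **Beaker:** it looks back in place and upright. I checked it by eye and by gripper position, within 0.2 mm of where it was picked up, not by a before-and-after pixel measurement.
- **Left alone:** the pot and spare cap measured unmoved. The screw ring and the orange and purple look-alikes look unmoved in the pictures.

**Disagreement with the task text:** the tin lay with its long side pointing away from the robot, not along the vessel row. I gripped it across its 60 mm width as seen.

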